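# Ready the downdraft sanding box and start it

## Task

Get the downdraft sanding box ready and start it: clear every wooden offcut off its deck into the offcut tray, move the toy wheel to the middle of the open grille, flat, and blank off the left and right ports with the two plywood covers - tilt the eye past the stud's head, then lay the cover flat and straight over its port so that it cannot lift off. Only when all that is done, press the start button fully down and let it come up. Leave the pencil alone.

Things in the scene. Friction and masses are not known exactly. Their poses are not given: they have to be found in the camera images.
- sanding_box: downdraft sanding box, fixed: low grey metal box, 250 mm (x) by 340 (y), origin under its centre at bench height, x away from the robot, y to its left. Flat deck 60 mm up, a rim 6 mm high round its back and sides. On it: two studs and, front middle, a switch block (50 x 64 x 18 mm, centre x = -93 mm) with the button. Flush in it: a drilled grille in the middle, a barred port left and right.
- stud_left (a point): left T-headed steel stud: foot, on its axis, at deck height (box frame 63, 118, 60 mm). Round neck 12 mm thick, 22 mm tall; then the head, a flat bar 60 mm long along the box's x (30 each way from the axis), 16 wide, 6 thick. The head is longer than a cover's eye: put its far end through the eye with the cover tilted about 30 degrees, eye end down; draw the cover back (to -x) to the neck; level it.
- stud_right (a point): foot of the right T-headed stud, the same as the left (box frame 63, -118, 60 mm).
- port_left (a point): centre of the left port, at deck height, 74 mm in front of its stud (box frame -11, 118, 60 mm). Barred opening 56 mm (x) by 44 (y). A cover with its eye centred on the stud and its x along the box's x has its origin here.
- port_right (a point): centre of the right port (box frame -11, -118, 60 mm), likewise in front of the right stud.
- start (a joint): travel of the round start button: 0 = up, 0.006 m = fully pressed down; a spring lifts it again (about 5 N when fully down).
- start_top (a point): centre of the top face of the start button: a black round cap 32 mm in diameter in a steel collar, on the switch block; its top is 96 mm above the bench and moves straight down when pressed.
- cover_a: blanking cover, one of two alike: plywood plate 6 mm thick, under 0.25 kg. Origin in its underside, below the grip bar; z up. Plate x -50 to +112, y -40 to +40 mm. Oblong eye through its +x end: 50 mm (x) by 26 (y), round ends, centre x = 74; 13 mm of plate beyond it. Dark wooden grip bar standing across it at x = 0: 14 mm thick (x), 60 long (y), top 38 mm above the underside.
- cover_a_eye (a point): centre of cover_a's eye, in the plate's underside.
- cover_b: the other blanking cover, exactly like cover_a (same size, origin and axes).
- cover_b_eye (a point): centre of cover_b's eye, in the plate's underside.
- offcut_1: offcut, a plain planed wooden block 20 x 60 x 20 mm lying flat; the origin is the centre of its underside, y its long axis (60 mm), x across (20 mm), z up (20 mm high). May be absent (None).
- offcut_2: offcut, a plain planed wooden block 30 x 80 x 22 mm lying flat; the origin is the centre of its underside, y its long axis (80 mm), x across (30 mm), z up (22 mm high). May be absent (None).
- offcut_3: offcut, a plain planed wooden block 24 x 90 x 18 mm lying flat; the origin is the centre of its underside, y its long axis (90 mm), x across (24 mm), z up (18 mm high). May be absent (None).
- offcut_4: offcut, a plain planed wooden block 30 x 75 x 9 mm lying flat; the origin is the centre of its underside, y its long axis (75 mm), x across (30 mm), z up (9 mm high). May be absent (None).
- offcut_5: offcut, a plain planed wooden block 24 x 90 x 18 mm lying flat; the origin is the centre of its underside, y its long axis (90 mm), x across (24 mm), z up (18 mm high). May be absent (None).
- tray: offcut tray, an open plywood box fixed to the bench right of the sanding box: 250 mm (x) by 140 mm (y) by 45 mm high, walls and floor 7 mm; origin under its centre, at bench height.
- toy_wheel: the workpiece, lying flat among the offcuts: a turned wooden toy wheel, 42 mm in diameter, 14 mm high; origin at the centre of its underside, z its axis (up). It belongs on the middle of the grille, not in the tray.
- grille (a point): middle of the open drilled grille between the ports, at deck height (box frame 27, 0, 60 mm).
- pencil: pencil lying on the bench near the front, 141 mm long, 8 mm thick; origin at its middle. To be left alone.
Not all that is in view belongs to the job. What is shaped like the offcut_5 but purple or red is not meant.

How it is judged:
By the outcome, as a careful person would: the job done as asked, in the order asked, and still so for the second after the job is handed in, with the robot touching nothing.
Of offcut_1, offcut_2, offcut_3, offcut_4, offcut_5 only 3 to 5 are there at a start; the rules pass over those that are not, and their reading is None.
At some moment in a run one of offcut_1, offcut_2, offcut_3, offcut_4, offcut_5, cover_a, cover_b may be knocked a few centimetres aside while the robot is not near it.
Once in a run the grip may slacken for a moment while it holds something.
It also fails if it takes over 208 s, if anything falls off the work surface, if the arm or the gripper's body presses on something with over 40 N, if the wrist force passes 120 N, or if a joint passes its speed limit or range.

## Robot

A 6-joint arm with a two-finger parallel gripper is mounted at the origin on a cart in front of the work surface, level with it; the furniture and walls round the work are solid. World frame = base frame: x ahead of the robot, y to its left, z up, the work surface at z = 0. Lengths are in m, angles in rad, forces in N, time in s.
With the tool pointing down it reaches from about 0.3 to 0.875 m from the base axis. Payload 6.4 kg.
Tool frame: the origin (TCP) lies between the finger pads; the fingertips stand ctrl.tip_extent ahead of it and the grasp point (between the pads) is the TCP (ctrl.tip_extent is the distance from the TCP to the fingertips, in m); z points along the fingers, y is the line along which they close (so a half turn about z gives the same grasp; the last joint's range is limited). The gripper opens to 85 mm and grips with 20 to 120 N. Pads are 22 mm wide; open, the fingers measure 114 mm over their backs; the gripper's body (76 mm by 85 mm) begins 54 mm behind the grasp point. The pads swing forward as they close: fully open they stand 13 mm farther back than shut.
Start: joints at [-1.428, 0.181, 1.607, -0, 1.354, -0.206], TCP at [0.197, -0.54, 0.25] pointing down, gripper open.
Joint ranges: [-2.99, 2.99], [-0.89, 2.07], [0.3, 2.58], [-1.14, 4.28], [0, 2.63], [-3.12, 3.12]. Speed limits (rad/s): [2.57, 2.57, 3.01, 3.14, 3.14, 3.14].

## Interface

Orientations are given as a unit quaternion [w, x, y, z].
In Python, from bench import ctrl gives the robot as it stands.
- The arm moves only by the tool send_rows, never from a script. Its arguments are lists of equal length, an entry for each row: "dr": the turn, a rotation vector about the tool's x, y, z in units of 6 degrees (1.0 is 6 degrees), a list of three; "xyz": the shift along the tool's x, y, z in cm, a list of three; "jaw": the opening in per cent of the stroke, from 0 (shut) to 100 (fully open). In form: {"dr": [[wx, wy, wz], ...], "xyz": [[dx, dy, dz], ...], "jaw": [jaw, ...]}. A call has exactly 8 rows; each row is the pose to reach, as a shift and turn from the pose commanded when the call began, along the tool's axes at that moment; what a row does not reach only later rows make up. A row lasts 1/8 s, in which the tool goes at most 62.5 mm and 10.7 degrees, less where a joint would pass 70% of its speed; a pose out of reach is approached as far as the arm can. A call with a gripper value outside its range is refused whole. The fingers move at their own pace and stop on an object; the grip force is fixed at half the most. Time passes only in rows, so rows that repeat a pose let the fingers close, or fill a call up. It gives the time, the measured TCP pose, the force, the opening and the grip force at its end, in the units of the state.
- ctrl.get_obs(): the state, without advancing time (a new reading comes with each control period).
- ctrl.camera(name): name is "scene" or "top" or "wrist"; returns the picture (480x640x3 uint8, red, green, blue); there is no depth.
- ctrl.calibration(name): a dict with "camera_matrix" (3x3 intrinsics, pixels), "D" ([k1, k2, p1, p2, k3] as OpenCV has them; the pictures are not rectified), "world_from_camera" (4x4, takes a point from camera to world coordinates). Camera axes: x right, y up, looking along -z (the intrinsics and any distortion apply to the point x, -y, -z); pixel columns grow to the right and rows downward; lengths in m; the calibration is good to about 2 mm. A picture is of the moment at which its call begins: read the wrist's pose just before it. calibration takes no time and is no camera call; for the wrist camera it gives the pose at the moment of the call.
- ctrl.hand_in(): hands the job in; it is judged then, once.
The state is a dict: "time_s": time; "q": joint angles; "dq": joint speeds; "joint_efforts": joint torques, N m; "eef_pos": TCP position; "eef_rot": TCP orientation; "wrist_force": force on the tool from outside, world axes, zero at the start; "torque": the same for the moment, N m; "opening": opening from 0.0 (shut) to 1.0 (fully open); "grasp_force": force on a finger pad.
Only numpy, scipy, OpenCV 4.12 (cv2) and the standard library are available. Lean on these libraries where they do the work, as an engineer would, in place of code of your own. Each camera call takes 0.05 s, during which the arm holds its last target. There are 200 camera calls.

## Working session

There is one attempt and no reset: what is moved stays moved. The work goes in short steps, Python scripts to look and compute and a tool call to move; the robot and the scene stay as the last step left them, time stands still between calls to the robot, and variables do not carry over. Pictures are saved under pics/ and viewed, at most 14 in all, crops included, and the job is handed in when it is done.

Besides the shell and the picture viewer there is one more tool, called after ">>>" as a command line: name --argument value ..., lists and objects as JSON in quotes. send_rows: Moves the arm, as the interface text tells. Its arguments: {"type":"object","properties":{"dr":{"type":"array","items":{"type":"array","items":{"type":"number"}}},"xyz":{"type":"array","items":{"type":"array","items":{"type":"number"}}},"jaw":{"type":"array","items":{"type":"number"}}},"required":["dr","xyz","jaw"]}

```bash
ls; mkdir -p pics; python3 - <<'E'
from bench import ctrl
import cv2,numpy as np
print(ctrl.get_obs(), ctrl.tip_extent)
for n in ("top","scene"):
    im=ctrl.camera(n); cv2.imwrite(f"pics/{n}0.png",im[:,:,::-1])
    c=ctrl.calibration(n); print(n,np.round(c["camera_matrix"],1).tolist(),np.round(c["D"],3),np.round(c["world_from_camera"],3).tolist())
c=ctrl.calibration("wrist");print(np.round(c["world_from_camera"],3).tolist())
E
```

```text
pics
{'time_s': 0.0, 'q': array([-1.42830082e+00,  1.81512608e-01,  1.60799417e+00, -2.50821744e-05,
        1.35380999e+00, -2.06314590e-01]), 'dq': array([ 6.51792144e-04,  2.03077589e-04,  2.85430955e-04, -8.60622432e-05,
       -2.69674999e-04, -1.66901735e-05]), 'joint_efforts': array([-7.41571366e-04, -4.44866824e+01, -3.51333976e+01, -3.26520585e-04,
        8.92092066e-03,  1.49450926e-05]), 'eef_pos': array([ 0.19645005, -0.53985127,  0.2494068 ]), 'eef_rot': array([-8.62010387e-04,  9.84829114e-01,  1.73524847e-01,  1.52647847e-05]), 'wrist_force': array([ 0.22252784, -0.20112926,  0.16369318]), 'torque': array([-0.05183923,  0.04348102, -0.00787234]), 'grasp_force': 0.0, 'opening': 1.0017902277693131} 0.019
top [[620.4, 0.0, 313.5], [0.0, 620.4, 234.2], [0.0, 0.0, 1.0]] [0.018 0.    0.    0.    0.   ] [[-0.006, 0.994, -0.109, 0.344], [-1.0, -0.008, -0.014, 0.032], [-0.014, 0.109, 0.994, 1.381], [0.0, 0.0, 0.0, 1.0]]
scene [[543.8, 0.0, 314.4], [0.0, 543.8, 243.0], [0.0, 0.0, 1.0]] [-0.053  0.     0.     0.     0.   ] [[-0.899, 0.297, -0.323, 0.123], [-0.439, -0.629, 0.641, 0.801], [-0.013, 0.718, 0.696, 0.896], [0.0, 0.0, 0.0, 1.0]]
[[0.341, 0.903, 0.262, 0.264], [-0.94, 0.328, 0.093, -0.516], [-0.001, -0.278, 0.961, 0.373], [0.0, 0.0, 0.0, 1.0]]
```

View pics/top0.png

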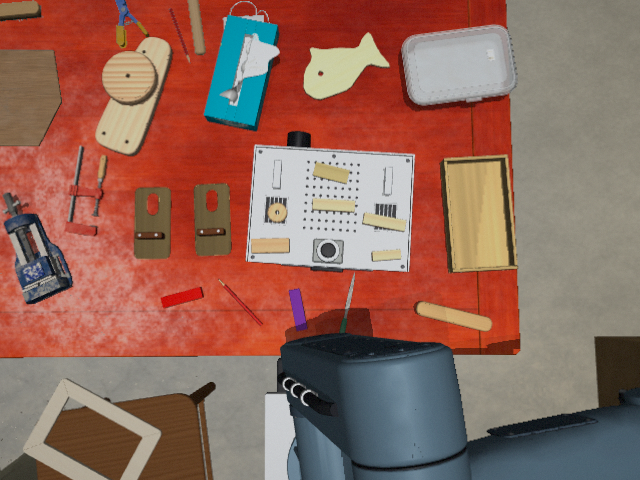

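View pics/scene0.png

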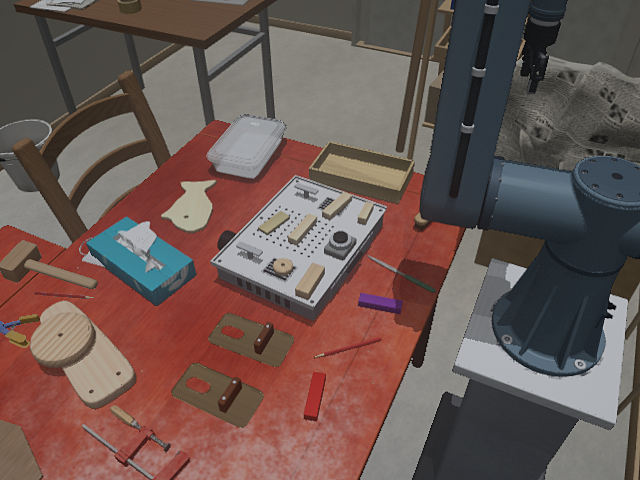

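The top view shows five offcuts on the deck at (331,173), (333,205), (384,222), (386,255) and (270,245). The wheel is at (277,211), covers at (152,222) and (212,220), tray at (480,213), button at (328,250) and pencil at (240,302).

Lookalikes for the offcuts are the purple block (298,309), the red block (182,297) and the rounded stick (453,316). All three are off the deck and not meant. A second pencil lies at (179,35), and the big disc at (130,77) is not the wheel. I'll check the choice in one close crop.

```bash
cat > h.py <<'E'
from bench import ctrl
import cv2,numpy as np
from scipy.spatial.transform import Rotation as R
def ray(n,px,z,c=None):
    "pixels -> world xy at height z"
    c=c or ctrl.calibration(n); T=c["world_from_camera"]
    u=cv2.undistortPoints(np.float64(px).reshape(-1,1,2),c["camera_matrix"],c["D"]).reshape(-1,2)
    d=np.c_[u[:,0],-u[:,1],-np.ones(len(u))]@T[:3,:3].T
    o=T[:3,3]; return o+d*((np.broadcast_to(z,len(u))-o[2])/d[:,2])[:,None]
def proj(n,P,c=None):
    c=c or ctrl.calibration(n); T=np.linalg.inv(c["world_from_camera"])
    p=np.float64(P).reshape(-1,3)@T[:3,:3].T+T[:3,3]; p=p*[1,-1,-1]
    return cv2.projectPoints(p,np.zeros(3),np.zeros(3),c["camera_matrix"],c["D"])[0].reshape(-1,2)
def pose():
    o=ctrl.get_obs(); w,x,y,z=o["eef_rot"]; return o["eef_pos"],R.from_quat([x,y,z,w]),o
def to(p,yaw,tilt=0):
    """move numbers: shift in tool axes (cm), turn (6deg units) to reach TCP p with tool y along yaw, 
    tool down, tilted by 'tilt' deg about the tool y"""
    p0,r0,o=pose()
    best=None
    for k in (0,180):
        a=np.radians(yaw+k); y=np.array([np.cos(a),np.sin(a),0]); z=np.array([0,0,-1.]); x=np.cross(y,z)
        r=R.from_matrix(np.c_[x,y,z])*R.from_euler('y',tilt if k==0 else -tilt,degrees=True)
        w=(r0.inv()*r).as_rotvec()
        if best is None or np.linalg.norm(w)<np.linalg.norm(best): best=w
    d=r0.inv().apply(np.array(p)-p0)*100
    print("xyz",np.round(d,2).tolist(),"dr",np.round(np.degrees(best)/6,2).tolist())
E
python3 - <<'E'
from h import *
im=cv2.imread("pics/top0.png")
cv2.imwrite("pics/c1.png",cv2.resize(im[138:278,240:420],None,fx=4.4,fy=4.2,interpolation=cv2.INTER_CUBIC)[:, :])
E
```

```text
(no output)
```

View pics/c1.png

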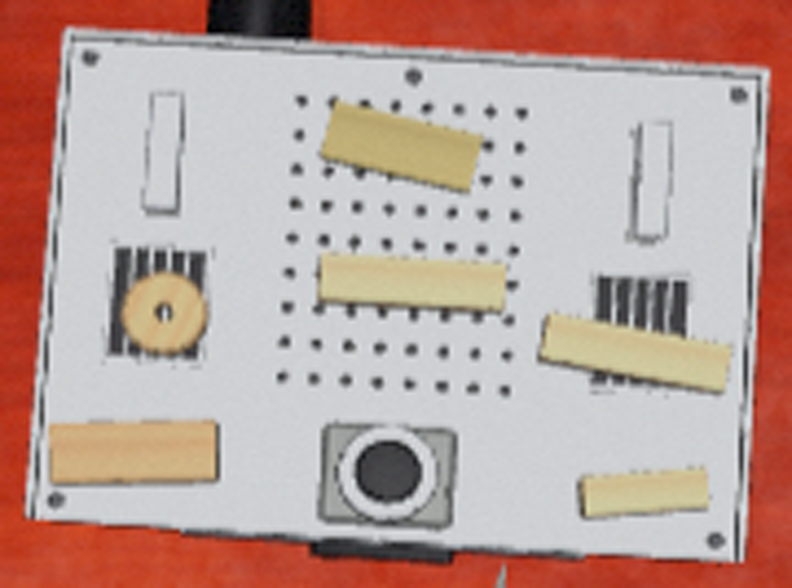

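The crop shows the five plain offcuts, with crop centres 4 at (401,146), 3/5 at (412,283) and (636,352), 2 at (133,452) and 1 at (645,493). The wheel is at (164,313) on the left port, and the button at (388,472).

```bash
python3 - <<'E'
from h import *
C=lambda l:[(240+x/4.4,138+y/4.2) for x,y in l]
def f(name,l,z):
    P=ray("top",C(l),z); print(name,np.round(P[:,:2]*1000).tolist())
f("box rim LB,RB",[(66,30),(770,68)],.066); f("front LF RF",[(742,560),(28,520)],.063)
f("stud heads L (ends),R",[(168,92),(162,212),(655,122),(650,240)],.088)
f("btn",[(388,472)],.096)
for n,l,z in [("o4",[(327,128),(476,163)],.069),("oB",[(318,277),(507,285)],.078),("oC",[(542,336),(730,368)],.078),("o2",[(50,454),(217,449)],.082),("o1",[(583,499),(708,488)],.080),("wheel",[(164,313)],.074),("ports",[(160,302),(642,332)],.06)]:
    f(n,l,z); P=ray("top",C(l),z); 
    if len(P)==2: d=P[1]-P[0]; print("   c",np.round(P.mean(0)*1000),"L",round(np.hypot(*d[:2])*1000),"yaw",round(np.degrees(np.arctan2(d[1],d[0]))))
Q=ray("top",[(134,258),(171,257),(171,187),(135,187),(152,236),(195,256),(231,255),(230,184),(194,185),(211,231)],[.006]*4+[.038]+[.006]*4+[.038]);print(np.round(Q*1000).tolist())
print(np.round(ray("top",[(443,158),(508,155),(517,271),(450,271)],.045)*1000).tolist())
im=cv2.imread("pics/top0.png")
cv2.imwrite("pics/c2.png",cv2.resize(im[175:270,125:240],None,fx=6,fy=6,interpolation=cv2.INTER_CUBIC))
E
```

```text
box rim LB,RB [[685.0, 176.0], [661.0, -170.0]]
front LF RF [[409.0, -151.0], [432.0, 193.0]]
stud heads L (ends),R [[646.0, 124.0], [585.0, 127.0], [629.0, -111.0], [568.0, -107.0]]
btn [[452.0, 19.0]]
o4 [[631.0, 47.0], [612.0, -25.0]]
   c [622.  11.  69.] L 75 yaw -105
oB [[553.0, 52.0], [548.0, -39.0]]
   c [550.   7.  78.] L 91 yaw -93
oC [[522.0, -55.0], [505.0, -145.0]]
   c [ 513. -100.   78.] L 91 yaw -101
o2 [[463.0, 181.0], [465.0, 101.0]]
   c [464. 141.  82.] L 80 yaw -89
o1 [[439.0, -74.0], [444.0, -133.0]]
   c [ 442. -103.   80.] L 60 yaw -85
wheel [[535.0, 127.0]]
ports [[543.0, 130.0], [526.0, -105.0]]
   c [534.  12.  60.] L 236 yaw -94
[[446.0, 451.0, 6.0], [447.0, 368.0, 6.0], [605.0, 371.0, 6.0], [606.0, 453.0, 6.0], [491.0, 403.0, 38.0], [449.0, 315.0, 6.0], [451.0, 235.0, 6.0], [611.0, 238.0, 6.0], [610.0, 320.0, 6.0], [501.0, 274.0, 38.0]]
[[657.0, -234.0, 45.0], [662.0, -375.0, 45.0], [409.0, -384.0, 45.0], [410.0, -242.0, 45.0]]
```

View pics/c2.png

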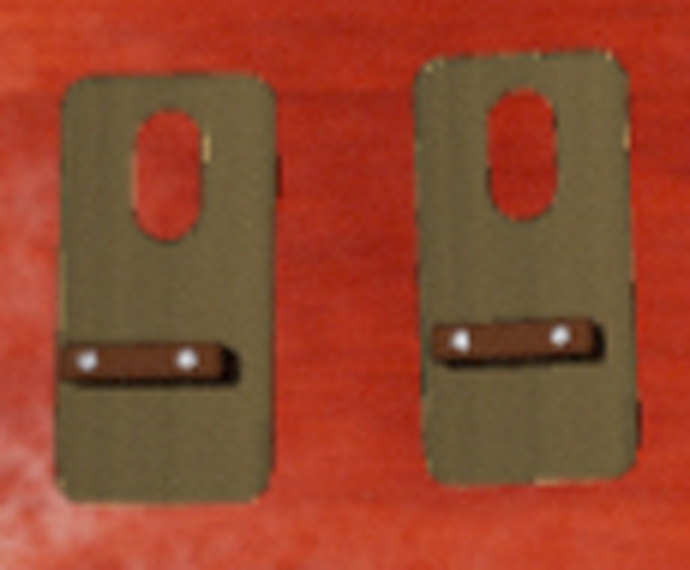

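The right cover sits straighter at crop (520,270) and the left at (165,285); both eyes point away from the robot. The box yaw comes out at about -4° with its centre near (0.545, 0.0125). I'll start with offcut_1.

```bash
python3 - <<'E'
from h import *
to([.442,-.103,.16],5)
E
```

```text
xyz [38.0, -32.65, 9.01] dr [-0.01, -0.01, -12.5]
```

>>> send_rows --dr '[[0,0,-1.6],[0,0,-3.2],[0,0,-4.8],[0,0,-6.4],[0,0,-8],[0,0,-9.6],[0,0,-11.2],[0,0,-12.5]]' --xyz '[[4.7,-4.1,0],[9.5,-8.2,0],[14.2,-12.3,0],[19,-16.4,0],[23.8,-20.4,0],[28.5,-24.5,0.5],[33.2,-28.6,1.5],[38,-32.7,2.5]]' --jaw '[55,55,55,55,55,55,55,55]'

```text
time_s: 1.1
eef_pos: [0.4409, -0.1041, 0.2256]
eef_rot: [0.0, 0.674, 0.739, 0.0]
wrist_force: [1.6, 0.0, -0.8]
opening: 0.55
grasp_force: 0.0
```

```bash
python3 - <<'E'
from h import *
to([.442,-.103,.084],5)
c=ctrl.calibration("wrist"); print(pose()[2]["opening"],pose()[0])
im=ctrl.camera("wrist"); im=im[:,:,::-1].copy()
print(np.round(ray("wrist",[(320,240)],.06,c),3), np.round(proj("wrist",[[.442,-.103,.08],[.513,-.1,.078]],c)))
cv2.imwrite("pics/w1.png",im)
E
```

```text
xyz [0.1, 0.11, 14.16] dr [0.01, 0.0, 0.04]
0.5502424023931818 [ 0.44091262 -0.10407197  0.22562606]
[[ 0.448 -0.117  0.06 ]] [[315. 229.]
 [402. 233.]]
```

View pics/w1.png

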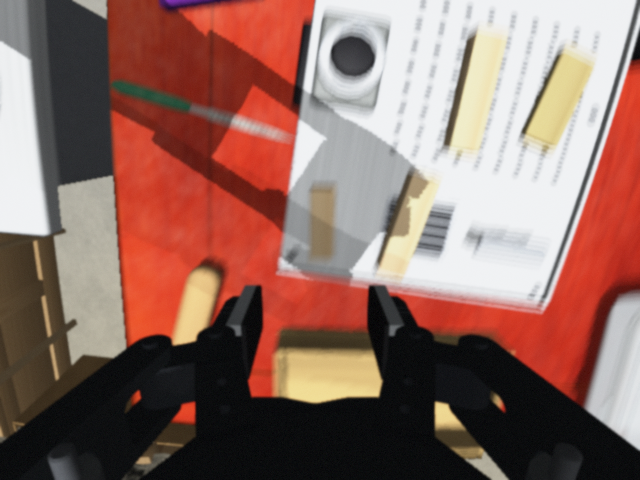

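The wrist view shows offcut_1 at (321,222), where I predicted (315,229). The neighbouring block is at (408,227), predicted (402,233). The estimates hold to about 5 mm, so I'm grasping.

>>> send_rows --dr '[[0,0,0],[0,0,0],[0,0,0],[0,0,0],[0,0,0],[0,0,0],[0,0,0],[0,0,0]]' --xyz '[[0.1,0.1,5],[0.1,0.1,10],[0.1,0.1,13],[0.1,0.1,14.1],[0.1,0.1,14.1],[0.1,0.1,14.1],[0.1,0.1,14.1],[0.1,0.1,14.1]]' --jaw '[55,55,55,55,40,0,0,0]'

```text
time_s: 2.15
eef_pos: [0.4424, -0.1056, 0.0863]
eef_rot: [0.002, 0.676, 0.737, 0.0]
wrist_force: [-0.9, 0.2, 7.9]
opening: 0.214
grasp_force: 61.1
```

```bash
python3 - <<'E'
from h import *
print(pose()[0]);to([.437,-.31,.06],0);to([.437,-.31,.15],0)
E
```

```text
[ 0.44237236 -0.10557951  0.08628863]
xyz [-20.31, -2.32, 2.66] dr [0.03, 0.02, 0.83]
xyz [-20.33, -2.3, -6.34] dr [0.03, 0.02, 0.83]
```

>>> send_rows --dr '[[0,0,0],[0,0,0],[0,0,0.4],[0,0,0.8],[0,0,0.8],[0,0,0.8],[0,0,0.8],[0,0,0.8]]' --xyz '[[0,0,-4],[-4,-0.5,-7],[-9,-1,-7],[-14,-1.5,-7],[-19,-2,-6],[-20.3,-2.3,-2],[-20.3,-2.3,2.5],[-20.3,-2.3,3.5]]' --jaw '[0,0,0,0,0,0,0,0]'

```text
time_s: 3.15
eef_pos: [0.4369, -0.3118, 0.0563]
eef_rot: [0.0, 0.706, 0.708, -0.001]
wrist_force: [-29.7, 26.3, 119.3]
opening: 0.217
grasp_force: 113.0
```

```bash
python3 - <<'E'
from h import *
print(pose()[0]);to([.513,-.100,.15],-11);to([.513,-.100,.086],-11)
im=ctrl.camera("top"); d=cv2.absdiff(im[:,:,::-1],cv2.imread("pics/top0.png")).max(2)
def ch(n,a,b,c,e): print(n,(d[b:e,a:c]>50).sum())
ch("o4",310,160,352,186);ch("oB",308,196,358,216);ch("oC",360,210,408,232);ch("o2",248,236,292,256);ch("covL",130,182,175,262);ch("covR",190,180,235,260);ch("wheel",262,198,292,224)
cv2.imwrite("pics/top1.png",im[:,:,::-1])
E
```

```text
[ 0.43690906 -0.31179022  0.05626977]
xyz [21.13, 7.68, -9.43] dr [-0.01, 0.02, 1.87]
xyz [21.14, 7.68, -3.03] dr [-0.01, 0.02, 1.87]
o4 0
oB 0
oC 0
o2 0
covL 0
covR 0
wheel 0
```

Contact force was 119 N: the finger landed on the tray's front wall. I'll back up, shift inward and release.

>>> send_rows --dr '[[0,0,0],[0,0,0],[0,0,0],[0,0,0],[0,0,0],[0,0,0],[0,0,0],[0,0,0]]' --xyz '[[0,0,-3],[0,2.5,-3],[0,2.5,-1.5],[0,2.5,0],[0,2.5,0],[0,2.5,0],[0,2.5,-1],[0,2.5,-5]]' --jaw '[0,0,0,0,0,40,40,40]'

```text
time_s: 4.2
eef_pos: [0.4596, -0.308, 0.099]
eef_rot: [-0.002, 0.706, 0.708, 0.0]
wrist_force: [1.2, -0.6, 0.8]
opening: 0.403
grasp_force: 0.0
```

```bash
python3 - <<'E'
from h import *
print(pose()[0],pose()[2]["wrist_force"]);to([.513,-.100,.15],-11);to([.513,-.100,.086],-11)
E
```

```text
[ 0.4596378  -0.30796938  0.09903521] [ 1.17749278 -0.60649061  0.84273415]
xyz [20.8, 5.38, -5.05] dr [-0.03, -0.03, 1.86]
xyz [20.78, 5.4, 1.35] dr [-0.03, -0.03, 1.86]
```

>>> send_rows --dr '[[0,0,0],[0,0,0.6],[0,0,1.2],[0,0,1.8],[0,0,1.9],[0,0,1.9],[0,0,1.9],[0,0,1.9]]' --xyz '[[2,0.5,-5],[7,2,-5.5],[12,3.5,-5.5],[17,5,-5.5],[20.8,5.4,-5],[20.8,5.4,-2],[20.8,5.4,1],[20.8,5.4,1.1]]' --jaw '[58,58,58,58,58,58,58,58]'

```text
time_s: 5.2
eef_pos: [0.513, -0.1002, 0.0878]
eef_rot: [-0.002, 0.773, 0.635, -0.001]
wrist_force: [0.4, -0.3, -0.2]
opening: 0.58
grasp_force: 0.0
```

>>> send_rows --dr '[[0,0,0],[0,0,0],[0,0,0],[0,0,0],[0,0,0],[0,0,0],[0,0,0],[0,0,0]]' --xyz '[[0,0,0],[0,0,0],[0,0,0],[0,0,0],[0,0,0],[0,0,0],[0,0,-3],[0,0,-7]]' --jaw '[30,0,0,0,0,0,0,0]'

```text
time_s: 6.2
eef_pos: [0.5137, -0.1008, 0.1594]
eef_rot: [-0.001, 0.773, 0.635, -0.0]
wrist_force: [0.8, -0.8, 0.1]
opening: 0.254
grasp_force: 58.9
```

```bash
python3 - <<'E'
from h import *
to([.510,-.309,.06],0)
E
```

```text
xyz [-20.5, 3.71, 9.93] dr [-0.01, -0.0, -1.87]
```

>>> send_rows --dr '[[0,0,-0.5],[0,0,-1],[0,0,-1.5],[0,0,-1.9],[0,0,-1.9],[0,0,-1.9],[0,0,-1.9],[0,0,-1.9]]' --xyz '[[-5,1,0],[-10,2,0],[-15,3,0],[-20,4.2,0],[-20.5,4.2,5],[-20.5,4.2,9],[-20.5,4.2,11],[-20.5,4.2,11]]' --jaw '[0,0,0,0,0,0,0,0]'

```text
time_s: 7.2
eef_pos: [0.5151, -0.3096, 0.048]
eef_rot: [-0.001, 0.706, 0.708, -0.0]
wrist_force: [0.2, 0.2, -0.6]
opening: 0.254
grasp_force: 58.9
```

>>> send_rows --dr '[[0,0,0],[0,0,0],[0,0,0],[0,0,0],[0,0,0],[0,0,0],[0,0,0],[0,0,0]]' --xyz '[[0,0,0],[0,0,0],[0,0,-2],[0,0,-6],[0,0,-11],[0,0,-11],[0,0,-11],[0,0,-11]]' --jaw '[45,45,45,45,45,58,58,58]'

```text
time_s: 8.2
eef_pos: [0.5149, -0.3095, 0.1578]
eef_rot: [-0.001, 0.706, 0.708, -0.0]
wrist_force: [-0.1, 0.4, -0.6]
opening: 0.583
grasp_force: 0.0
```

```bash
cat >> h.py <<'E'
def chk():
    im=ctrl.camera("top"); d=cv2.absdiff(im[:,:,::-1],cv2.imread("pics/top0.png")).max(2)
    for n,a,b,c,e in [("o4",310,160,352,186),("oB",308,196,358,216),("o2",248,236,292,256),("covL",130,182,175,262),("covR",190,180,235,260),("wheel",262,198,292,224)]: print(n,(d[b:e,a:c]>50).sum(),end="; ")
    print()
E
python3 - <<'E'
from h import *
chk();print(pose()[0]);to([.551,.007,.086],-3)
E
```

```text
o4 0; oB 0; o2 0; covL 0; covR 0; wheel 0; 
[ 0.51493017 -0.30950077  0.15758096]
xyz [31.63, 3.72, 7.2] dr [-0.02, -0.02, 0.53]
```

Now offcut B in the middle.

>>> send_rows --dr '[[0,0,0],[0,0,0.2],[0,0,0.5],[0,0,0.5],[0,0,0.5],[0,0,0.5],[0,0,0.5],[0,0,0.5]]' --xyz '[[5,0.5,0],[10,1,0],[15.5,1.6,0],[21,2.3,0],[26.5,3,0],[31.6,3.7,0.5],[31.6,3.7,4.5],[31.6,3.7,7]]' --jaw '[58,58,58,58,58,58,58,58]'

```text
time_s: 9.25
eef_pos: [0.5501, 0.0073, 0.0863]
eef_rot: [-0.001, 0.724, 0.69, -0.001]
wrist_force: [0.4, -0.4, 0.0]
opening: 0.575
grasp_force: 0.0
```

>>> send_rows --dr '[[0,0,0],[0,0,0],[0,0,0],[0,0,0],[0,0,0],[0,0,0],[0,0,0],[0,0,0]]' --xyz '[[0,0,0],[0,0,0],[0,0,0],[0,0,0],[0,0,0],[0,0,0],[0,0,-3],[0,0,-7]]' --jaw '[58,30,0,0,0,0,0,0]'

```text
time_s: 10.25
eef_pos: [0.5505, 0.0061, 0.1585]
eef_rot: [-0.001, 0.724, 0.689, -0.001]
wrist_force: [0.6, -0.2, -0.7]
opening: 0.259
grasp_force: 58.8
```

```bash
python3 - <<'E'
from h import *
to([.570,-.309,.048],0)
E
```

```text
xyz [-31.38, 3.53, 11.03] dr [-0.03, -0.01, -0.47]
```

>>> send_rows --dr '[[0,0,0],[0,0,-0.5],[0,0,-0.5],[0,0,-0.5],[0,0,-0.5],[0,0,-0.5],[0,0,-0.5],[0,0,-0.5]]' --xyz '[[-5,0.5,0],[-10.5,1,0],[-16,1.7,0],[-21.5,2.4,0],[-27,3,0],[-31.4,3.5,1],[-31.4,3.5,5.5],[-31.4,3.5,10]]' --jaw '[0,0,0,0,0,0,0,0]'

```text
time_s: 11.25
eef_pos: [0.571, -0.3106, 0.058]
eef_rot: [0.001, 0.707, 0.708, 0.0]
wrist_force: [0.2, 0.2, 0.2]
opening: 0.255
grasp_force: 58.8
```

>>> send_rows --dr '[[0,0,0],[0,0,0],[0,0,0],[0,0,0],[0,0,0],[0,0,0],[0,0,0],[0,0,0]]' --xyz '[[0,0,0.8],[0,0,0.8],[0,0,0.8],[0,0,0],[0,0,-2],[0,0,-6],[0,0,-10],[0,0,-10]]' --jaw '[0,42,42,42,42,42,65,65]'

```text
time_s: 12.25
eef_pos: [0.5739, -0.3114, 0.1658]
eef_rot: [0.005, 0.706, 0.708, 0.001]
wrist_force: [0.5, -0.8, -0.1]
opening: 0.65
grasp_force: 0.0
```

```bash
python3 - <<'E'
from h import *
chk();print(pose()[0]);to([.621,.011,.085],-15)
E
```

```text
o4 0; oB 509; o2 0; covL 0; covR 0; wheel 0; 
[ 0.572608   -0.31044825  0.16300993]
xyz [32.16, 4.91, 7.69] dr [0.05, 0.03, 2.53]
```

>>> send_rows --dr '[[0,0,0],[0,0,0.5],[0,0,1],[0,0,1.7],[0,0,2.5],[0,0,2.5],[0,0,2.5],[0,0,2.5]]' --xyz '[[5,0.8,0],[10.5,1.6,0],[16,2.4,0],[21.5,3.2,0],[27,4.1,0],[32.2,4.9,0.5],[32.2,4.9,4.5],[32.2,4.9,7.4]]' --jaw '[65,65,65,65,65,65,65,65]'

```text
time_s: 13.3
eef_pos: [0.6179, 0.0142, 0.083]
eef_rot: [-0.001, 0.792, 0.611, -0.001]
wrist_force: [-0.2, -1.5, -0.2]
opening: 0.653
grasp_force: 0.0
```

>>> send_rows --dr '[[0,0,0],[0,0,0],[0,0,0],[0,0,0],[0,0,0],[0,0,0],[0,0,-0.5],[0,0,-1]]' --xyz '[[0,0,0.2],[0,0,0.3],[0,0,0.3],[0,0,0.3],[0,0,0.3],[0,0,0.3],[0,0,-3],[0,0,-7]]' --jaw '[65,40,0,0,0,0,0,0]'

```text
time_s: 14.3
eef_pos: [0.6182, 0.0129, 0.1546]
eef_rot: [-0.001, 0.759, 0.651, -0.001]
wrist_force: [0.1, 0.6, 0.2]
opening: 0.318
grasp_force: 59.2
```

```bash
python3 - <<'E'
from h import *
to([.622,-.309,.048],0)
E
```

```text
xyz [-31.76, 5.29, 10.65] dr [-0.02, -0.0, -1.45]
```

>>> send_rows --dr '[[0,0,0],[0,0,-0.5],[0,0,-1],[0,0,-1.5],[0,0,-1.5],[0,0,-1.5],[0,0,-1.5],[0,0,-1.5]]' --xyz '[[-5,0.5,0],[-10.5,1.2,0],[-16,2,0],[-21.5,2.8,0],[-27,3.7,0],[-31.8,4.6,1],[-31.8,4.6,5.5],[-31.8,4.6,9]]' --jaw '[0,0,0,0,0,0,0,0]'

```text
time_s: 15.3
eef_pos: [0.615, -0.3094, 0.0632]
eef_rot: [-0.0, 0.707, 0.708, -0.0]
wrist_force: [0.2, -0.0, -0.3]
opening: 0.32
grasp_force: 59.2
```

>>> send_rows --dr '[[0,0,0],[0,0,0],[0,0,0],[0,0,0],[0,0,0],[0,0,0],[0,0,0],[0,0,0]]' --xyz '[[0,0,0.7],[0,0,0.7],[0,0,0.7],[0,0,0],[0,0,-2],[0,0,-6],[0,0,-10],[0,0,-10]]' --jaw '[0,42,42,42,42,42,65,65]'

```text
time_s: 16.3
eef_pos: [0.6186, -0.3104, 0.1722]
eef_rot: [0.005, 0.706, 0.708, 0.001]
wrist_force: [-0.5, 0.0, -0.5]
opening: 0.654
grasp_force: 0.0
```

```bash
python3 - <<'E'
from h import *
chk();print(pose()[0]);to([.464,.141,.16],1);to([.464,.141,.088],1)
E
```

```text
o4 497; oB 507; o2 0; covL 0; covR 0; wheel 0; 
[ 0.61734249 -0.30954107  0.16925664]
xyz [45.11, -15.19, 0.67] dr [0.05, 0.04, -0.13]
xyz [45.14, -15.23, 7.86] dr [0.05, 0.04, -0.13]
```

>>> send_rows --dr '[[0,0,0],[0,0,0],[0,0,0],[0,0,-0.1],[0,0,-0.1],[0,0,-0.1],[0,0,-0.1],[0,0,-0.1]]' --xyz '[[5,-1.8,0],[11,-3.8,0],[17,-5.8,0],[23,-7.8,0],[29,-9.8,0],[35,-11.8,0],[40.5,-13.7,0],[45.1,-15.2,0.5]]' --jaw '[65,65,65,65,65,65,65,65]'

```text
time_s: 17.35
eef_pos: [0.4608, 0.144, 0.1597]
eef_rot: [-0.0, 0.702, 0.712, -0.0]
wrist_force: [1.2, -0.2, -0.6]
opening: 0.647
grasp_force: 0.0
```

>>> send_rows --dr '[[0,0,0],[0,0,0],[0,0,0],[0,0,0],[0,0,0],[0,0,0],[0,0,0],[0,0,0]]' --xyz '[[0,0,3],[0,0,6],[0,0,7.2],[0,0,7.2],[0,0,7.2],[0,0,7.2],[0,0,7.2],[0,0,3]]' --jaw '[65,65,65,40,0,0,0,0]'

```text
time_s: 18.35
eef_pos: [0.4598, 0.1417, 0.1278]
eef_rot: [-0.002, 0.702, 0.712, -0.002]
wrist_force: [0.6, -1.0, 0.9]
opening: 0.332
grasp_force: 60.1
```

```bash
python3 - <<'E'
from h import *
to([.465,-.309,.16],0)
E
```

```text
xyz [-45.08, -0.11, -3.21] dr [-0.06, 0.0, 0.13]
```

>>> send_rows --dr '[[0,0,0],[0,0,0],[0,0,0],[0,0,0],[0,0,0.1],[0,0,0.1],[0,0,0.1],[0,0,0.1]]' --xyz '[[-4,0,-3],[-10,0.3,-3.2],[-16,0.6,-3.2],[-22,0.9,-3.2],[-28,1.3,-3.2],[-34,1.7,-3.2],[-40,2,-3.2],[-45.1,2.1,-3]]' --jaw '[0,0,0,0,0,0,0,0]'

```text
time_s: 19.35
eef_pos: [0.4896, -0.3113, 0.1603]
eef_rot: [0.001, 0.706, 0.708, 0.0]
wrist_force: [0.3, 1.0, -0.6]
opening: 0.331
grasp_force: 60.1
```

>>> send_rows --dr '[[0,0,0],[0,0,0],[0,0,0],[0,0,0],[0,0,0],[0,0,0],[0,0,0],[0,0,0]]' --xyz '[[0,0,4.5],[0,0,8.5],[0,0,9],[0,0,9],[0,0,9],[0,0,9],[0,0,6],[0,0,1]]' --jaw '[0,0,0,0,45,45,45,45]'

```text
time_s: 20.35
eef_pos: [0.4887, -0.3078, 0.1498]
eef_rot: [-0.002, 0.706, 0.708, -0.0]
wrist_force: [0.4, -0.5, -0.1]
opening: 0.446
grasp_force: 0.0
```

```bash
python3 - <<'E'
from h import *
chk();print(pose()[0]);to([.535,.127,.16],-10);to([.535,.127,.086],-10)
im=ctrl.camera("top");cv2.imwrite("pics/t2.png",cv2.resize(im[130:290,240:540,::-1],None,fx=2.6,fy=2.6))
E
```

```text
o4 501; oB 508; o2 605; covL 0; covR 0; wheel 0; 
[ 0.49234837 -0.31096636  0.15854426]
xyz [43.78, 4.43, -0.41] dr [0.07, 0.06, 1.7]
xyz [43.83, 4.38, 6.98] dr [0.07, 0.06, 1.7]
```

View pics/t2.png

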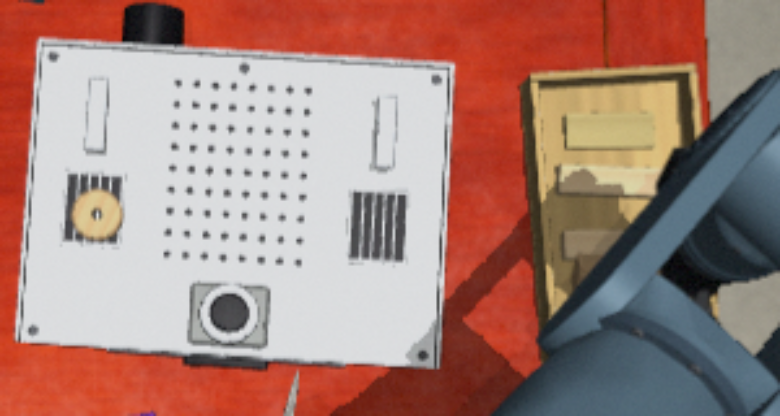

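The deck is clear of offcuts. The wheel is still at crop (97,214) on the left port, and the blocks are in the tray.

>>> send_rows --dr '[[0,0,0],[0,0,0],[0,0,0],[0,0,0],[0,0,0],[0,0,0],[0,0,0],[0,0,0]]' --xyz '[[4,0.4,0],[10,1,0],[16,1.6,0],[22,2.2,0],[28,2.8,0],[34,3.4,0],[39.5,4,0],[43.8,4.4,0.5]]' --jaw '[85,85,85,85,85,85,85,85]'

```text
time_s: 21.45
eef_pos: [0.5326, 0.1319, 0.1458]
eef_rot: [0.001, 0.705, 0.709, 0.001]
wrist_force: [0.0, 0.0, 0.3]
opening: 0.853
grasp_force: 0.0
```

```bash
python3 - <<'E'
from h import *
p=pose()[0];print(p); to([.535,.127,.084],0)
c=ctrl.calibration("wrist");im=ctrl.camera("wrist")
e=proj("wrist",[[.535,.127,.074]],c)[0];print(e)
x,y=map(int,e); cv2.imwrite("pics/w2.png",cv2.resize(im[max(0,y-120):y+120,max(0,x-160):x+160,::-1],None,fx=2.4,fy=2.4)); print(x-160,y-120)
E
```

```text
[0.53262541 0.13194207 0.14582501]
xyz [-0.5, 0.22, 6.18] dr [0.02, -0.0, 0.04]
[316.92777521 269.96478186]
156 149
```

View pics/w2.png

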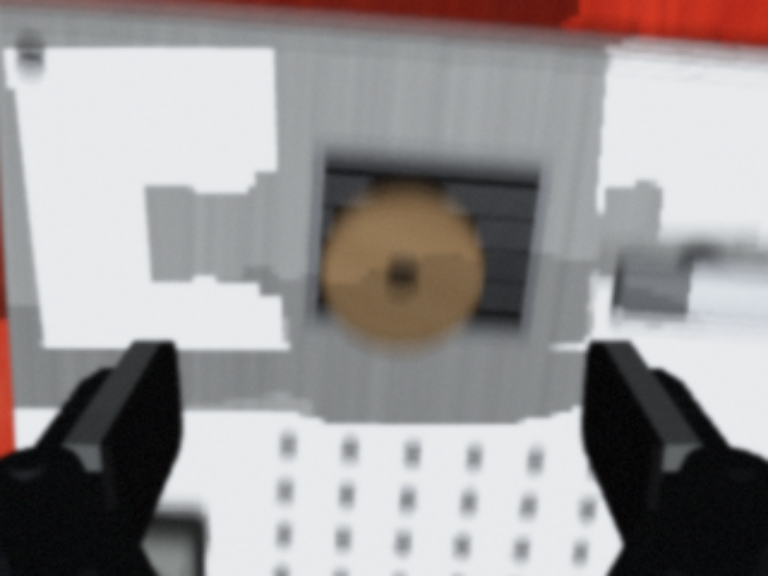

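The wheel is at (324,261), with the stud head just to its right, so gripping along x would hit the stud. I'll turn the gripper to close along y.

>>> send_rows --dr '[[0,0,1.75],[0,0,3.5],[0,0,5.25],[0,0,7],[0,0,8.75],[0,0,10.5],[0,0,12.2],[0,0,14]]' --xyz '[[0,0.2,0],[0,0.2,0],[0,0.2,0],[0,0.2,0],[0,0.2,0],[0,0.2,0],[0,0.2,0],[0,0.2,0]]' --jaw '[74,74,74,74,74,74,74,74]'

```text
time_s: 22.5
eef_pos: [0.5342, 0.1293, 0.1452]
eef_rot: [0.0, 0.999, 0.051, 0.0]
wrist_force: [0.7, -0.3, 0.8]
opening: 0.738
grasp_force: 0.0
```

```bash
python3 - <<'E'
from h import *
for i in range(4): ctrl.camera("top")
p=pose()[0];print(p); to([.535,.127,.084],-84)
c=ctrl.calibration("wrist");im=ctrl.camera("wrist")
e=proj("wrist",[[.535,.127,.074]],c)[0]
hsv=cv2.cvtColor(im,cv2.COLOR_RGB2HSV); m=cv2.inRange(hsv,(8,70,60),(25,255,255)); m=cv2.morphologyEx(m,cv2.MORPH_OPEN,np.ones((7,7)))
n,l,s,ce=cv2.connectedComponentsWithStats(m); 
for i in range(1,n):
    if s[i,4]>800: print(s[i],ce[i],np.round(ray("wrist",[ce[i]],.074,c),4))
print(e)
E
```

```text
[0.53421696 0.12938354 0.1450737 ]
xyz [0.05, 0.25, 6.11] dr [0.0, -0.01, 0.08]
[   75   105   108   202 16279] [131.33048713 203.92560968] [[0.5586 0.2393 0.074 ]]
[   0  106   32  191 3987] [ 11.60020065 216.20115375] [[0.5432 0.3152 0.074 ]]
[ 285  219   68   68 3590] [318.94094708 253.08077994] [[0.5411 0.1279 0.074 ]]
[319.23540254 262.88950046]
```

>>> send_rows --dr '[[0,0,0],[0,0,0],[0,0,0],[0,0,0],[0,0,0],[0,0,0],[0,0,0],[0,0,0]]' --xyz '[[0.3,0.15,3],[0.3,0.15,5.5],[0.3,0.15,6],[0.3,0.15,6],[0.3,0.15,6],[0.3,0.15,6],[0.3,0.15,6],[0.3,0.15,3]]' --jaw '[74,74,74,50,0,0,0,0]'

```text
time_s: 23.75
eef_pos: [0.5355, 0.1282, 0.1133]
eef_rot: [-0.0, 0.999, 0.054, -0.002]
wrist_force: [0.6, 1.0, -1.9]
opening: 0.433
grasp_force: 60.0
```

```bash
python3 - <<'E'
from h import *
p=pose()[0];print(p);to([.572,.0107,.10],-84);to([.572,.0107,.087],-84)
E
```

```text
[0.53547645 0.12824179 0.11331837]
xyz [2.36, 12.08, 1.32] dr [-0.0, 0.04, 0.04]
xyz [2.36, 12.08, 2.62] dr [-0.0, 0.04, 0.04]
```

>>> send_rows --dr '[[0,0,0],[0,0,0],[0,0,0],[0,0,0],[0,0,0],[0,0,0],[0,0,0],[0,0,0]]' --xyz '[[0.5,3,0],[1.2,6,0],[1.8,9,0],[2.3,12.1,0],[2.3,12.1,0.5],[2.3,12.1,2],[2.3,12.1,2.7],[2.3,12.1,2.7]]' --jaw '[0,0,0,0,0,0,0,0]'

```text
time_s: 24.75
eef_pos: [0.5725, 0.0116, 0.0868]
eef_rot: [-0.0, 0.998, 0.055, -0.001]
wrist_force: [0.0, 0.0, 0.3]
opening: 0.432
grasp_force: 60.0
```

>>> send_rows --dr '[[0,0,0],[0,0,0],[0,0,0],[0,0,0],[0,0,0],[0,0,0],[0,0,-1.5],[0,0,-3]]' --xyz '[[0,0,0.1],[0,0,0.1],[0,0,0.1],[0,0,0],[0,0,-3],[0,0,-7],[0,0,-12],[0,-5,-16]]' --jaw '[0,58,72,72,72,72,60,45]'

```text
time_s: 25.75
eef_pos: [0.569, 0.0571, 0.2494]
eef_rot: [0.001, 0.978, 0.21, 0.001]
wrist_force: [1.2, 0.2, 0.3]
opening: 0.454
grasp_force: 0.0
```

>>> send_rows --dr '[[0,0,-1.7],[0,0,-3.4],[0,0,-5.1],[0,0,-6.8],[0,0,-8.5],[0,0,-10.2],[0,0,-11],[0,0,-11]]' --xyz '[[0,-5,0],[0,-10,0],[0,-15,0],[0,-20,0],[0,-22,0],[0,-22,0],[0,-22,0],[0,-22,0]]' --jaw '[45,45,45,45,45,45,45,45]'

```text
time_s: 26.75
eef_pos: [0.4776, 0.2597, 0.247]
eef_rot: [0.0, 0.706, 0.708, 0.0]
wrist_force: [-0.1, 0.1, 0.3]
opening: 0.452
grasp_force: 0.0
```

```bash
python3 - <<'E'
from h import *
p=pose()[0];print(p);to([.500,.276,.15],1.4)
im=ctrl.camera("top"); cv2.imwrite("pics/top3.png",im[:,:,::-1])
hsv=cv2.cvtColor(im,cv2.COLOR_RGB2HSV)[140:270,248:415]; m=cv2.inRange(hsv,(8,70,60),(25,255,255))
n,l,s,ce=cv2.connectedComponentsWithStats(m)
for i in range(1,n):
    if s[i,4]>60: print(s[i],ce[i]+[248,140],np.round(ray("top",[ce[i]+[248,140]],.074),4))
e=proj("top",[[.5,.276,.02]])[0].astype(int);print(e)
E
```

```text
[0.47758222 0.25972975 0.24697483]
xyz [1.62, 2.25, 9.7] dr [0.0, -0.0, -0.2]
[ 74  46  20  20 278] [331.11510791 195.66906475] [[0.5708 0.0119 0.074 ]]
[211 232]
```

```bash
cat >> h.py <<'E'
def cover(im,a,b,c,e,z=.006):
    "origin xy and yaw of a cover in an RGB top image window (cols a:c, rows b:e)"
    hsv=cv2.cvtColor(im,cv2.COLOR_RGB2HSV)[b:e,a:c]; m=cv2.inRange(hsv,(12,40,30),(40,255,200))
    m=cv2.morphologyEx(m,cv2.MORPH_CLOSE,np.ones((15,15))); k=max(cv2.findContours(m,0,1)[0],key=cv2.contourArea)
    P=ray("top",k.reshape(-1,2)+[a,b],z)[:,:2]*1000
    (cx,cy),s,an=cv2.minAreaRect(P.astype(np.float32)); an=(an+45)%90-45
    an_r=np.radians(an); o=np.array([cx,cy])-31*np.array([np.cos(an_r),np.sin(an_r)])
    print("cover origin",np.round(o,1),"yaw",round(an,1),"size",np.round(s,1)); return o,an
E
python3 - <<'E'
from h import *
im=cv2.imread("pics/top0.png")[:,:,::-1]
cover(im,185,175,240,265);cover(im,125,175,182,265)
chk()
E
```

```text
cover origin [500.5 276.7] yaw 2.4 size [161.1  79.7]
cover origin [486.8 412.1] yaw 0.3 size [172.3  79.4]
o4 488; oB 494; o2 601; covL 2476; covR 1562; wheel 262;
```

>>> send_rows --dr '[[0,0,-0.2],[0,0,-0.3],[0,0,-0.3],[0,0,-0.3],[0,0,-0.3],[0,0,-0.3],[0,0,-0.3],[0,0,-0.3]]' --xyz '[[1,1,0],[1.7,2.3,3],[1.7,2.3,7],[1.7,2.3,11],[1.7,2.3,11],[1.7,2.3,11],[1.7,2.3,11],[1.7,2.3,11]]' --jaw '[55,55,55,55,55,55,55,55]'

```text
time_s: 27.85
eef_pos: [0.5015, 0.2771, 0.1385]
eef_rot: [0.001, 0.694, 0.72, 0.001]
wrist_force: [-0.4, 0.4, 0.1]
opening: 0.55
grasp_force: 0.0
```

```bash
python3 - <<'E'
from h import *
for i in range(2): ctrl.camera("top")
p=pose()[0];print(p);to([.500,.2767,.033],1.8)
c=ctrl.calibration("wrist");im=ctrl.camera("wrist")[:,:,::-1].copy()
O=np.array([.5005,.2767,0]);a=np.radians(1.8);r=np.array([[np.cos(a),-np.sin(a)],[np.sin(a),np.cos(a)]])
L=np.array([[-7,-30,38],[7,-30,38],[7,30,38],[-7,30,38],[49,0,6],[99,0,6],[-50,40,6],[-50,-40,6]])/1000.
W=L.copy();W[:,:2]=L[:,:2]@r.T+O[:2]
for q in proj("wrist",W,c): cv2.circle(im,tuple(int(v) for v in q),3,(0,255,0),1)
cv2.imwrite("pics/w3.png",im)
E
```

```text
[0.50106492 0.27693149 0.13785482]
xyz [-0.02, -0.12, 10.49] dr [0.02, -0.0, 0.04]
```

View pics/w3.png

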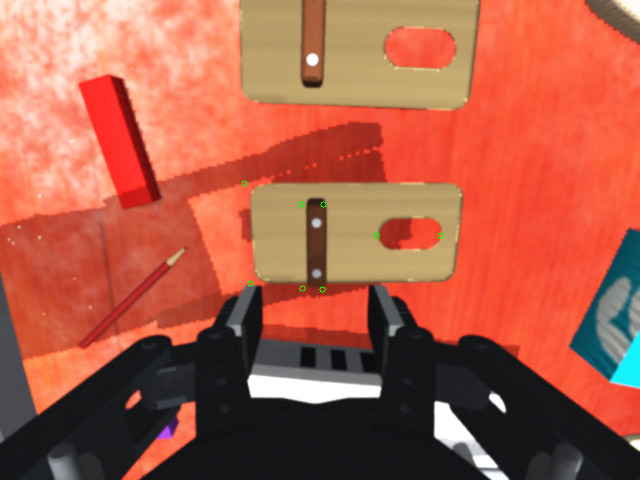

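The wrist view shows the cover's bar at (316,242), within about 4 mm of the prediction, with the pencil well clear at (135,300). Grasping now.

>>> send_rows --dr '[[0,0,0],[0,0,0],[0,0,0],[0,0,0],[0,0,0],[0,0,0],[0,0,0],[0,0,0]]' --xyz '[[0,0,4],[0,0,8],[0,0,10.3],[0,0,10.3],[0,0,10.3],[0,0,10.3],[0,0,10.3],[0,0,10.3]]' --jaw '[55,55,55,55,30,0,0,0]'

```text
time_s: 29.0
eef_pos: [0.502, 0.2772, 0.0357]
eef_rot: [0.001, 0.694, 0.72, 0.001]
wrist_force: [-0.4, 0.2, 6.9]
opening: 0.152
grasp_force: 61.0
```

```bash
python3 - <<'E'
from h import *
p,r,o=pose();print(p,r.as_matrix().round(3).tolist(),o["wrist_force"])
E
```

```text
[0.50195041 0.27719254 0.03569164] [[-0.036, 0.999, 0.003], [0.999, 0.036, 0.001], [0.001, 0.003, -1.0]] [-0.4374889   0.19236302  6.90470754]
```

```bash
cat >> h.py <<'E'
YAW=-4.0; BOX=np.array([.545,.0126])
def cov(side,seq,t=.0357,dy=0.,ds=0.):
    "numbers for a list of cover poses (X0,Z0 mm rel. stud foot, tilt deg)"
    a=np.radians(YAW); ex=np.array([np.cos(a),np.sin(a),0]); ey=np.array([-np.sin(a),np.cos(a),0])
    S=np.r_[BOX,.06]+.063*ex+(.118*side)*ey
    p0,r0,o=pose(); base=R.from_matrix(np.c_[ey,ex,[0,0,-1]])
    for X,Z,th in seq:
        q=np.radians(th); p=S+ex*(X/1000+t*np.sin(q)+ds*np.cos(q))+ey*dy+[0,0,Z/1000+t*np.cos(q)-ds*np.sin(q)]
        w=(r0.inv()*base*R.from_euler('x',th,degrees=True)).as_rotvec(degrees=True)/6
        print((X,Z,th),"xyz",np.round(r0.inv().apply(p-p0)*100,2).tolist(),"dr",np.round(w,2).tolist(),"tcp",p.round(4).tolist())
E
python3 - <<'E'
from h import *
cov(1,[(-47,110,0)],dy=.0005)
E
```

```text
(-47, 110, 0) xyz [-14.97, 6.25, -16.99] dr [0.03, -0.01, 1.01] tcp [0.5692, 0.1297, 0.2057]
```

>>> send_rows --dr '[[0,0,0],[0,0,0],[0,0,0],[0,0,0.2],[0,0,0.5],[0,0,0.8],[0,0,1],[0,0,1]]' --xyz '[[0,0,-2],[0,0,-6],[0,0,-11],[-3,1.2,-15],[-7,3,-17],[-11,5,-17],[-15,6.2,-17],[-15,6.2,-17]]' --jaw '[0,0,0,0,0,0,0,0]'

```text
time_s: 30.0
eef_pos: [0.5687, 0.1263, 0.205]
eef_rot: [0.001, 0.732, 0.681, 0.0]
wrist_force: [0.4, 0.4, -1.5]
opening: 0.144
grasp_force: 59.8
```

```bash
python3 - <<'E'
from h import *
cov(1,[(-47,110,0),(-47,110,30),(-47,90,30),(-47,75,30),(-47,61,30)],dy=.0005)
im=ctrl.camera("scene");cv2.imwrite("pics/s1.png",cv2.resize(im[120:340,180:440,::-1],None,fx=2.6,fy=2.6))
E
```

```text
(-47, 110, 0) xyz [0.34, 0.03, -0.07] dr [0.01, 0.01, -0.03] tcp [0.5692, 0.1297, 0.2057]
(-47, 110, 30) xyz [0.35, 1.81, 0.41] dr [5.01, -0.0, -0.03] tcp [0.587, 0.1285, 0.2009]
(-47, 90, 30) xyz [0.35, 1.81, 2.41] dr [5.01, -0.0, -0.03] tcp [0.587, 0.1285, 0.1809]
(-47, 75, 30) xyz [0.35, 1.81, 3.91] dr [5.01, -0.0, -0.03] tcp [0.587, 0.1285, 0.1659]
(-47, 61, 30) xyz [0.35, 1.81, 5.31] dr [5.01, -0.0, -0.03] tcp [0.587, 0.1285, 0.1519]
```

View pics/s1.png

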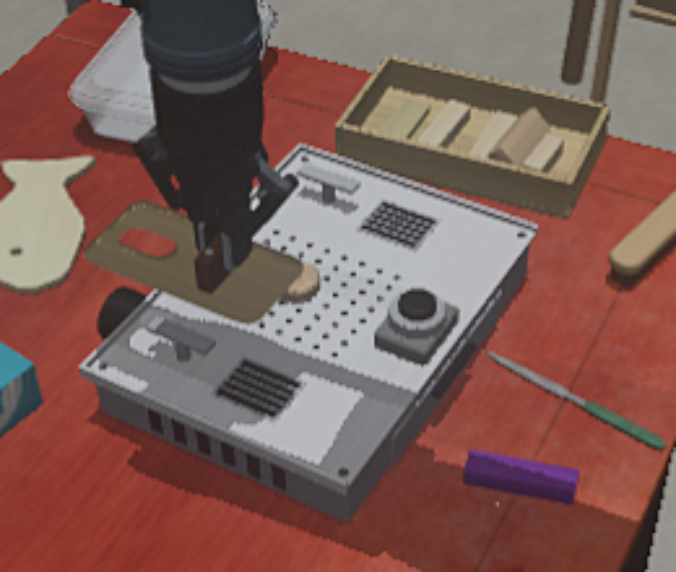

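The cover is held level above the left stud, and all five offcuts are in the tray. Next is the tilt.

>>> send_rows --dr '[[1,0,0],[2,0,0],[3,0,0],[4,0,0],[5,0,0],[5,0,0],[5,0,0],[5,0,0]]' --xyz '[[0,0.4,0],[0,0.8,0.1],[0,1.2,0.2],[0,1.5,0.3],[0,1.8,0.4],[0,1.8,0.4],[0,1.8,0.4],[0,1.8,0.4]]' --jaw '[0,0,0,0,0,0,0,0]'

```text
time_s: 31.05
eef_pos: [0.5856, 0.1284, 0.201]
eef_rot: [-0.188, 0.706, 0.66, -0.176]
wrist_force: [0.3, 0.7, -1.7]
opening: 0.154
grasp_force: 59.9
```

```bash
python3 - <<'E'
from h import *
p,r,o=pose();print(p,o["opening"],o["grasp_force"],o["wrist_force"])
cov(1,[(-47,110,30),(-47,90,30),(-47,75,30),(-47,61,30)],dy=.0005)
# predicted overlay of the cover in scene and top
im=ctrl.camera("scene")[:,:,::-1].copy()
s=np.array([[-50,-40,0],[112,-40,0],[112,40,0],[-50,40,0],[49,0,6],[99,0,6],[74,13,6],[74,-13,6]])/1000.
M=r.as_matrix(); ex,ey,ez=M[:,1],M[:,0],-M[:,2]; O=p-ez*.0357
W=O+s[:,:1]*ex+s[:,1:2]*ey+s[:,2:]*ez
for q in proj("scene",W): cv2.circle(im,tuple(int(v) for v in q),1,(0,255,0),-1)
a=np.radians(YAW);bx=np.array([np.cos(a),np.sin(a),0]);by=np.array([-np.sin(a),np.cos(a),0])
S=np.r_[BOX,.06]+.063*bx+.118*by
for q in proj("scene",[S+bx*i+by*j+[0,0,.028] for i in (-.03,.03) for j in (-.008,.008)]): cv2.circle(im,tuple(int(v) for v in q),1,(255,0,0),-1)
cv2.imwrite("pics/s2.png",cv2.resize(im[180:300,200:360],None,fx=5,fy=5))
E
```

```text
[0.58558626 0.12836047 0.20097881] 0.15421464875391505 59.86251354217529 [ 0.30234442  0.68553206 -1.7462429 ]
(-47, 110, 30) xyz [0.02, 0.13, -0.07] dr [0.02, 0.01, 0.01] tcp [0.587, 0.1285, 0.2009]
(-47, 90, 30) xyz [0.02, 1.12, 1.67] dr [0.02, 0.01, 0.01] tcp [0.587, 0.1285, 0.1809]
(-47, 75, 30) xyz [0.02, 1.87, 2.97] dr [0.02, 0.01, 0.01] tcp [0.587, 0.1285, 0.1659]
(-47, 61, 30) xyz [0.02, 2.57, 4.18] dr [0.02, 0.01, 0.01] tcp [0.587, 0.1285, 0.1519]
```

View pics/s2.png

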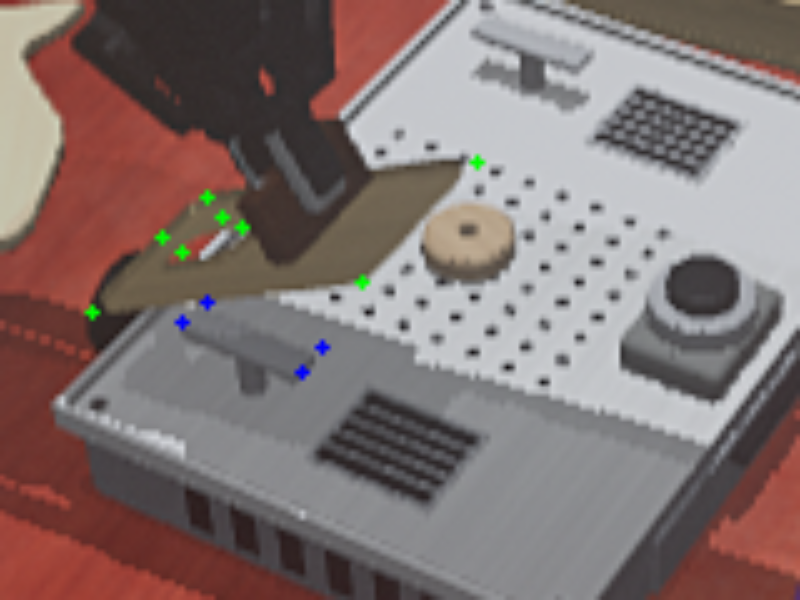

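The overlay matches: cover corners and stud head are within about 2 px. Lowering the eye over the head's far end.

>>> send_rows --dr '[[0,0,0],[0,0,0],[0,0,0],[0,0,0],[0,0,0],[0,0,0],[0,0,0],[0,0,0]]' --xyz '[[0,0.6,0.8],[0,1.1,1.7],[0,1.5,2.3],[0,1.8,2.9],[0,2.1,3.4],[0,2.4,3.9],[0,2.5,4.2],[0,2.5,4.2]]' --jaw '[0,0,0,0,0,0,0,0]'

```text
time_s: 32.1
eef_pos: [0.5863, 0.1278, 0.1507]
eef_rot: [-0.189, 0.706, 0.659, -0.177]
wrist_force: [-0.1, -0.4, -2.0]
opening: 0.15
grasp_force: 59.9
```

```bash
cat >> h.py <<'E'
def F(fx,zf,th):
    "cover pose from the eye's far edge (underside) at X=fx, Z=zf"
    q=np.radians(th); return (round(fx-99*np.cos(q),1),round(zf+99*np.sin(q),1),th)
E
python3 - <<'E'
from h import *
p,r,o=pose();print(p,o["opening"],o["grasp_force"],o["wrist_force"])
cov(1,[(-47,61,30),F(25,11.5,30),F(12,12,30),F(11,13,24),F(11,13,17),F(11,10,12),F(11,6,5),F(12,2,0)],dy=.0005)
im=ctrl.camera("scene");cv2.imwrite("pics/s3.png",cv2.resize(im[180:300,200:360,::-1],None,fx=5,fy=5))
E
```

```text
[0.58631872 0.1277572  0.15073143] 0.14954259912661405 59.86211836338043 [-0.14065268 -0.37616366 -2.00925472]
(-47, 61, 30) xyz [0.07, -0.0, -0.14] dr [-0.0, 0.0, 0.01] tcp [0.587, 0.1285, 0.1519]
(np.float64(-60.7), np.float64(61.0), 30) xyz [0.08, -1.19, 0.55] dr [-0.0, 0.0, 0.01] tcp [0.5734, 0.1294, 0.1519]
(np.float64(-73.7), np.float64(61.5), 30) xyz [0.08, -2.34, 1.16] dr [-0.0, 0.0, 0.01] tcp [0.5604, 0.1303, 0.1524]
(np.float64(-79.4), np.float64(53.3), 24) xyz [0.08, -2.79, 2.17] dr [-1.0, 0.0, 0.01] tcp [0.5514, 0.1309, 0.1459]
(np.float64(-83.7), np.float64(41.9), 17) xyz [0.08, -3.03, 3.45] dr [-2.17, 0.0, 0.01] tcp [0.543, 0.1315, 0.136]
(np.float64(-85.8), np.float64(30.6), 12) xyz [0.08, -2.94, 4.61] dr [-3.0, 0.0, 0.01] tcp [0.5379, 0.1319, 0.1255]
(np.float64(-87.6), np.float64(14.6), 5) xyz [0.08, -2.7, 6.25] dr [-4.17, 0.0, 0.01] tcp [0.5318, 0.1323, 0.1102]
(np.float64(-87.0), np.float64(2.0), 0) xyz [0.08, -2.3, 7.45] dr [-5.0, 0.0, 0.01] tcp [0.5293, 0.1325, 0.0977]
```

View pics/s3.png

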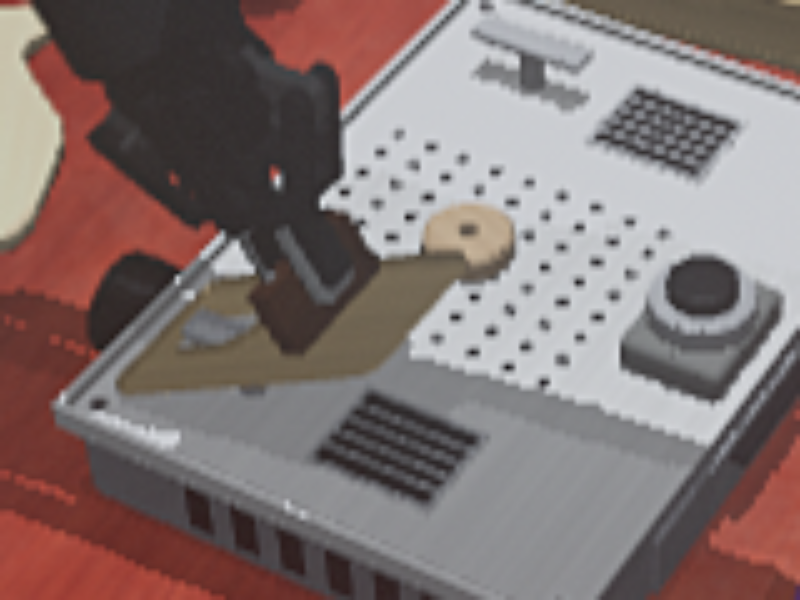

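The head is through the eye, visible at (215,330), and forces are free. Drawing back to the neck.

>>> send_rows --dr '[[0,0,0],[0,0,0],[0,0,0],[0,0,0],[0,0,0],[0,0,0],[-0.5,0,0],[-1,0,0]]' --xyz '[[0,-0.4,0.1],[0,-0.8,0.3],[0,-1.2,0.5],[0,-1.6,0.7],[0,-2,0.9],[0,-2.3,1.1],[0,-2.6,1.6],[0,-2.8,2.1]]' --jaw '[0,0,0,0,0,0,0,0]'

```text
time_s: 33.15
eef_pos: [0.5516, 0.1301, 0.1466]
eef_rot: [-0.151, 0.715, 0.667, -0.141]
wrist_force: [0.4, 0.2, -2.2]
opening: 0.15
grasp_force: 59.8
```

```bash
python3 - <<'E'
from h import *
p,r,o=pose();print(p,o["opening"],o["grasp_force"],o["wrist_force"],o["torque"])
cov(1,[F(11,13,24),F(11,13,20),F(11,13,17),F(11,10,12),F(11,7,8),F(11,5,4),F(12,2,0)],dy=.0005)
E
```

```text
[0.55164627 0.13012564 0.14658529] 0.15031448649377108 59.77398991584778 [ 0.39284665  0.16992016 -2.15850485] [-0.01756423 -0.26866239  0.02091591]
(np.float64(-79.4), np.float64(53.3), 24) xyz [0.08, -0.0, 0.07] dr [0.01, 0.0, 0.01] tcp [0.5514, 0.1309, 0.1459]
(np.float64(-82.0), np.float64(46.9), 20) xyz [0.08, -0.23, 0.77] dr [-0.65, 0.0, 0.01] tcp [0.5465, 0.1313, 0.1404]
(np.float64(-83.7), np.float64(41.9), 17) xyz [0.08, -0.37, 1.32] dr [-1.15, 0.0, 0.01] tcp [0.543, 0.1315, 0.136]
(np.float64(-85.8), np.float64(30.6), 12) xyz [0.08, -0.41, 2.49] dr [-1.99, 0.0, 0.01] tcp [0.5379, 0.1319, 0.1255]
(np.float64(-87.0), np.float64(20.8), 8) xyz [0.08, -0.36, 3.49] dr [-2.65, 0.0, 0.01] tcp [0.5343, 0.1321, 0.1162]
(np.float64(-87.8), np.float64(11.9), 4) xyz [0.08, -0.31, 4.41] dr [-3.32, 0.0, 0.01] tcp [0.531, 0.1324, 0.1075]
(np.float64(-87.0), np.float64(2.0), 0) xyz [0.08, -0.07, 5.38] dr [-3.99, 0.0, 0.01] tcp [0.5293, 0.1325, 0.0977]
```

No contact yet, so I'm levelling under the head.

>>> send_rows --dr '[[-0.6,0,0],[-1.1,0,0],[-1.6,0,0],[-2,0,0],[-2.3,0,0],[-2.6,0,0],[-3,0,0],[-3.3,0,0]]' --xyz '[[0.1,-0.2,0.7],[0.1,-0.35,1.3],[0.1,-0.4,1.9],[0.1,-0.4,2.5],[0.1,-0.4,3],[0.1,-0.35,3.5],[0.1,-0.3,4],[0.1,-0.3,4.4]]' --jaw '[0,0,0,0,0,0,0,0]'

```text
time_s: 34.15
eef_pos: [0.5308, 0.1326, 0.1077]
eef_rot: [-0.027, 0.731, 0.682, -0.025]
wrist_force: [-0.2, 1.0, -2.5]
opening: 0.153
grasp_force: 59.8
```

```bash
python3 - <<'E'
from h import *
p,r,o=pose();print(p,o["opening"],o["grasp_force"],o["wrist_force"],o["torque"])
cov(1,[F(11,5,4),F(11,2,0),(-80,1,0),(-74,1,0),(-74,0,0)],dy=.0005)
im=ctrl.camera("scene");cv2.imwrite("pics/s4.png",cv2.resize(im[180:300,200:360,::-1],None,fx=5,fy=5))
E
```

```text
[0.53077404 0.13261185 0.1076895 ] 0.15279343833416853 59.773648381233215 [-0.24432231  1.04577282 -2.45088865] [-0.06772513 -0.04047749  0.05550413]
(np.float64(-87.8), np.float64(11.9), 4) xyz [-0.02, 0.03, 0.02] dr [-0.03, 0.0, 0.01] tcp [0.531, 0.1324, 0.1075]
(np.float64(-88.0), np.float64(2.0), 0) xyz [-0.02, -0.17, 1.01] dr [-0.7, 0.0, 0.01] tcp [0.5283, 0.1326, 0.0977]
(-80, 1, 0) xyz [-0.02, 0.63, 1.06] dr [-0.7, 0.0, 0.01] tcp [0.5363, 0.132, 0.0967]
(-74, 1, 0) xyz [-0.02, 1.23, 1.01] dr [-0.7, 0.0, 0.01] tcp [0.5423, 0.1316, 0.0967]
(-74, 0, 0) xyz [-0.02, 1.24, 1.11] dr [-0.7, 0.0, 0.01] tcp [0.5423, 0.1316, 0.0957]
```

>>> send_rows --dr '[[-0.4,0,0],[-0.7,0,0],[-0.7,0,0],[-0.7,0,0],[-0.7,0,0],[-0.7,0,0],[-0.7,0,0],[-0.7,0,0]]' --xyz '[[0,-0.1,0.5],[0,-0.1,0.9],[0,0.3,1],[0,0.7,1],[0,1.1,1],[0,1.2,1.05],[0,1.2,1.1],[0,1.2,1.1]]' --jaw '[0,0,0,0,0,0,0,0]'

```text
time_s: 35.2
eef_pos: [0.5424, 0.1318, 0.0959]
eef_rot: [-0.0, 0.731, 0.682, -0.0]
wrist_force: [0.0, 0.3, -3.2]
opening: 0.148
grasp_force: 59.8
```

```bash
python3 - <<'E'
from h import *
p,r,o=pose();print(p,o["opening"],o["grasp_force"],o["wrist_force"],o["torque"])
cov(1,[(-74,0,0)],dy=.0005)
E
```

```text
[0.54235937 0.13180318 0.09589841] 0.14786362805341935 59.78613317012787 [ 0.01118902  0.31440447 -3.2255388 ] [ 0.06808479  0.05356077 -0.00948741]
(-74, 0, 0) xyz [-0.02, -0.01, 0.02] dr [-0.0, 0.0, 0.01] tcp [0.5423, 0.1316, 0.0957]
```

>>> send_rows --dr '[[0,0,0],[0,0,0],[0,0,0],[0,0,0],[0,0,0],[0,0,0],[0,0,0],[0,0,0]]' --xyz '[[0,0,0.1],[0,0,0.2],[0,0,0.2],[0,0,0.2],[0,0,0],[0,0,-2],[0,0,-6],[0,0,-11]]' --jaw '[0,0,40,40,40,40,40,40]'

```text
time_s: 36.2
eef_pos: [0.5416, 0.1318, 0.2061]
eef_rot: [-0.001, 0.731, 0.682, -0.001]
wrist_force: [1.0, -0.0, 0.6]
opening: 0.401
grasp_force: 0.0
```

>>> send_rows --dr '[[0,0,0],[0,0,-0.3],[0,0,-0.7],[0,0,-0.7],[0,0,-0.7],[0,0,-0.7],[0,0,-0.7],[0,0,-0.7]]' --xyz '[[5,-1.3,0],[10,-2.6,0],[15,-3.9,0],[20,-5.2,0],[25,-6.2,0],[27.5,-6.5,3],[27.5,-6.5,7],[27.5,-6.5,7]]' --jaw '[40,40,45,55,55,55,55,55]'

```text
time_s: 37.2
eef_pos: [0.4938, 0.4096, 0.132]
eef_rot: [-0.001, 0.705, 0.709, -0.004]
wrist_force: [0.1, -0.5, 0.1]
opening: 0.547
grasp_force: 0.0
```

```bash
python3 - <<'E'
from h import *
for i in range(2): im=ctrl.camera("top")
cv2.imwrite("pics/top4.png",im[:,:,::-1])
try: cover(im,250,140,300,245,.066)
except Exception as e: print(e)
a=np.radians(-4);ex=np.array([np.cos(a),np.sin(a)])
p,r,o=pose();print(p);to([.4965,.411,.034],.5)
c=ctrl.calibration("wrist");w=ctrl.camera("wrist")[:,:,::-1].copy()
O=np.array([.4965,.411,0]);a=np.radians(.5);rr=np.array([[np.cos(a),-np.sin(a)],[np.sin(a),np.cos(a)]])
L=np.array([[-7,-30,38],[7,-30,38],[7,30,38],[-7,30,38],[49,0,6],[99,0,6],[-50,40,6],[-50,-40,6]])/1000.
W=L.copy();W[:,:2]=L[:,:2]@rr.T+O[:2]
for q in proj("wrist",W,c): cv2.circle(w,tuple(int(v) for v in q),3,(0,255,0),1)
t=cv2.resize(im[140:275,243:423,::-1],(640,480)); cv2.imwrite("pics/v5.png",np.hstack([cv2.resize(t,(400,300)),cv2.resize(w,(400,300))]))
E
```

```text
cover origin [547.4 122.9] yaw -0.2 size [ 84.3 167.6]
[0.4968511  0.41054945 0.13658119]
xyz [0.05, -0.03, 10.26] dr [-0.0, 0.0, -0.05]
```

View pics/v5.png

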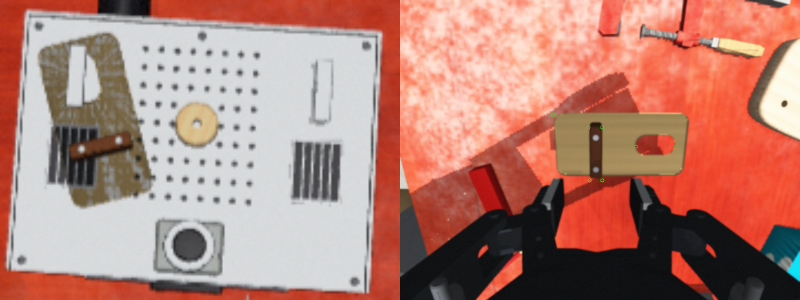

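The left cover has been knocked: it is turned about its stud, still under the head, and it looks motion-blurred. The other cover at right-pane (620,145) is where I expected it. Let me re-measure.

```bash
python3 - <<'E'
from h import *
im=ctrl.camera("top")
cv2.imwrite("pics/top5.png",im[:,:,::-1])
cv2.imwrite("pics/v6.png",cv2.resize(im[138:278,240:420,::-1],None,fx=4.4,fy=4.2,interpolation=cv2.INTER_CUBIC))
E
```

```text
(no output)
```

View pics/v6.png

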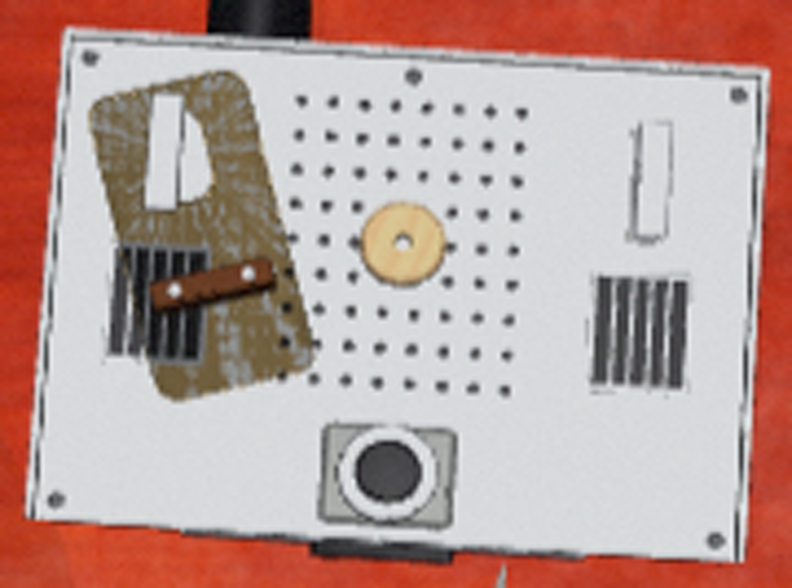

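The plate lies turned about 13° around the stud, with the bar centre at crop (212,286). The patchy rendering suggests it is at or in deck level, so I'll triangulate the bar.

```bash
python3 - <<'E'
from h import *
px=[(240+x/4.4,138+y/4.2) for x,y in [(152,300),(273,272),(174,289),(248,273)]]
for z in (.092,.098):
    P=ray("top",px,z)*1000; d=P[0]-P[1]; print(z,"bar c",((P[0]+P[1])/2).round(1),"screws c",((P[2]+P[3])/2).round(1),"yaw(bar y)",np.degrees(np.arctan2(d[1],d[0])).round(1)-90,"len",np.hypot(*d[:2]).round(1))
im=ctrl.camera("scene"); cv2.imwrite("pics/s6.png",im[:,:,::-1])
# screws: bright spots inside brown bar, scene view
hsv=cv2.cvtColor(im,cv2.COLOR_RGB2HSV)
for z in (.092,.098): print(z,proj("scene",ray("top",px[2:],z)).round(1).tolist())
x0,y0=240,235
m=cv2.inRange(hsv,(0,60,20),(14,200,110)); sub=m[225:300,225:330]
n,l,s,ce=cv2.connectedComponentsWithStats(sub)
for i in range(1,n):
    if s[i,4]>30: print(s[i],ce[i]+[225,225])
E
```

```text
0.092 bar c [546.3 102.3  92. ] screws c [548.8 103.   92. ] yaw(bar y) 13.299999999999997 len 59.5
0.098 bar c [545.3 102.   98. ] screws c [547.8 102.7  98. ] yaw(bar y) 13.299999999999997 len 59.2
0.092 [[280.9, 254.5], [285.6, 242.7]]
0.098 [[281.2, 252.5], [285.9, 240.8]]
[52 24  9 10 43] [281.02325581 253.51162791]
[  7  59  34  16 168] [245.75       293.05357143]
```

Triangulation can't separate the two heights. I'll fit the second cover first and then straighten this one.

>>> send_rows --dr '[[0,0,0],[0,0,0],[0,0,0],[0,0,0],[0,0,0],[0,0,0],[0,0,0],[0,0,0]]' --xyz '[[0,0,4],[0,0,8],[0,0,10.2],[0,0,10.2],[0,0,10.2],[0,0,10.2],[0,0,10.2],[0,0,10.2]]' --jaw '[55,55,55,55,30,0,0,0]'

```text
time_s: 38.45
eef_pos: [0.498, 0.4115, 0.0363]
eef_rot: [0.001, 0.706, 0.709, 0.002]
wrist_force: [-0.0, -0.8, 7.0]
opening: 0.147
grasp_force: 62.1
```

```bash
python3 - <<'E'
from h import *
p,r,o=pose();print(p,o["wrist_force"])
im=cv2.imread("pics/top4.png")[:,:,::-1]; 
cov(-1,[(-47,110,0)],dy=0,t=p[2])
# recheck the y of this cover's bar from top0 screws by bright spots
g=cv2.imread("pics/top0.png",0)[225:245,130:235]; 
n,l,s,ce=cv2.connectedComponentsWithStats((g>120).astype(np.uint8))
for i in range(1,n): print(s[i,4],(ce[i]+[130,225]).round(1),(ray("top",[ce[i]+[130,225]],.039)*1000).round(1).tolist())
E
```

```text
[0.4980322  0.41152725 0.03629973] [-0.03267484 -0.84192122  6.99819492]
(-47, 110, 0) xyz [-51.77, 5.31, -17.08] dr [0.03, -0.02, 0.71] tcp [0.5527, -0.1062, 0.2063]
7 [201.3 231. ] [[501.2, 295.3, 39.0]]
7 [218.  230.3] [[502.5, 258.8, 39.0]]
7 [139.  234.7] [[494.2, 431.2, 39.0]]
7 [156.  234.3] [[494.8, 394.1, 39.0]]
```

>>> send_rows --dr '[[0,0,0],[0,0,0],[0,0,0],[0,0,0],[0,0,0],[0,0,0],[0,0,0],[0,0,0]]' --xyz '[[0,0,-2],[0,0,-6],[-1,0,-11],[-5,0.5,-16],[-10,1,-18],[-15.5,1.6,-18],[-21,2.2,-18],[-26,2.7,-18]]' --jaw '[0,0,0,0,0,0,0,0]'

```text
time_s: 39.45
eef_pos: [0.5246, 0.149, 0.2154]
eef_rot: [0.001, 0.706, 0.709, 0.001]
wrist_force: [0.7, 0.8, -1.7]
opening: 0.149
grasp_force: 61.2
```

>>> send_rows --dr '[[0,0,0],[0,0,0.2],[0,0,0.4],[0,0,0.7],[0,0,0.7],[0,0,0.7],[0,0,0.7],[0,0,0.7]]' --xyz '[[-5,0.5,0],[-10,1,0],[-15,1.6,0],[-20,2.1,0.5],[-24.5,2.5,1],[-25.8,2.6,1],[-25.8,2.6,1],[-25.8,2.6,1]]' --jaw '[0,0,0,0,0,0,0,0]'

```text
time_s: 40.45
eef_pos: [0.5517, -0.1058, 0.2044]
eef_rot: [-0.0, 0.731, 0.683, 0.0]
wrist_force: [0.4, -0.3, -1.0]
opening: 0.146
grasp_force: 61.1
```

```bash
python3 - <<'E'
from h import *
p,r,o=pose();print(p,o["opening"],o["grasp_force"])
cov(-1,[(-47,110,0),(-47,110,30)],dy=-.001,t=.0363)
E
```

```text
[ 0.55168221 -0.10584211  0.20437831] 0.14559655685705353 61.064772605895996
(-47, 110, 0) xyz [-0.13, 0.11, -0.19] dr [0.0, -0.0, 0.02] tcp [0.5527, -0.1072, 0.2063]
(-47, 110, 30) xyz [-0.13, 1.92, 0.29] dr [5.0, 0.0, 0.02] tcp [0.5708, -0.1085, 0.2014]
```

>>> send_rows --dr '[[1,0,0],[2,0,0],[3,0,0],[4,0,0],[5,0,0],[5,0,0],[5,0,0],[5,0,0]]' --xyz '[[-0.1,0.4,0],[-0.1,0.8,0.1],[-0.1,1.2,0.2],[-0.1,1.6,0.2],[-0.1,1.9,0.3],[-0.1,1.9,0.3],[-0.1,1.9,0.3],[-0.1,1.9,0.3]]' --jaw '[0,0,0,0,0,0,0,0]'

```text
time_s: 41.45
eef_pos: [0.5706, -0.1091, 0.202]
eef_rot: [-0.188, 0.706, 0.659, -0.176]
wrist_force: [0.1, 0.4, -1.4]
opening: 0.147
grasp_force: 61.1
```

```bash
python3 - <<'E'
from h import *
p,r,o=pose();print(p,o["opening"],o["grasp_force"],o["wrist_force"])
cov(-1,[(-47,110,30),(-47,90,30),(-47,75,30),(-47,61,30)],dy=-.001,t=.0363)
im=ctrl.camera("scene")[:,:,::-1]; cv2.imwrite("pics/s7.png",im)
hs=cv2.cvtColor(im,cv2.COLOR_BGR2HSV); M=r.as_matrix(); ex,ey,ez=M[:,1],M[:,0],-M[:,2]; O=p-ez*.0363
# plate mask vs predicted plate outline
s=np.array([[-50,-40,6],[112,-40,6],[112,40,6],[-50,40,6]])/1000.
q=proj("scene",O+s[:,:1]*ex+s[:,1:2]*ey+s[:,2:]*ez); print(q.round(1).tolist())
m=cv2.inRange(hs,(12,60,30),(30,255,150)); m[300:]=0; pm=np.zeros_like(m); cv2.fillConvexPoly(pm,q.astype(np.int32),255)
m=cv2.bitwise_and(m,cv2.dilate(pm,np.ones((25,25))));k=max(cv2.findContours(m,0,1)[0],key=cv2.contourArea)
print(cv2.approxPolyDP(k,4,True).reshape(-1,2).tolist())
E
```

```text
[ 0.57056568 -0.10906584  0.20200098] 0.14726936119588074 61.12765431404114 [ 0.07462241  0.35387378 -1.37995791]
(-47, 110, 30) xyz [0.06, 0.04, 0.04] dr [0.02, 0.01, 0.01] tcp [0.5708, -0.1085, 0.2014]
(-47, 90, 30) xyz [0.06, 1.04, 1.78] dr [0.02, 0.01, 0.01] tcp [0.5708, -0.1085, 0.1814]
(-47, 75, 30) xyz [0.06, 1.78, 3.08] dr [0.02, 0.01, 0.01] tcp [0.5708, -0.1085, 0.1664]
(-47, 61, 30) xyz [0.06, 2.48, 4.29] dr [0.02, 0.01, 0.01] tcp [0.5708, -0.1085, 0.1524]
[[348.8, 148.9], [296.5, 160.7], [278.8, 178.3], [331.7, 167.5]]
[[360, 150], [330, 142], [325, 145], [330, 155], [318, 168], [309, 160], [300, 161], [281, 179], [306, 174], [322, 183], [343, 179], [326, 172], [344, 156], [360, 159]]
```

>>> send_rows --dr '[[0,0,0],[0,0,0],[0,0,0],[0,0,0],[0,0,0],[0,0,0],[0,0,0],[0,0,0]]' --xyz '[[0,0.5,0.9],[0,1,1.8],[0,1.4,2.4],[0,1.8,3],[0,2.1,3.5],[0,2.4,4],[0,2.5,4.2],[0,2.5,4.2]]' --jaw '[0,0,0,0,0,0,0,0]'

```text
time_s: 42.5
eef_pos: [0.5712, -0.1095, 0.152]
eef_rot: [-0.189, 0.706, 0.659, -0.177]
wrist_force: [-0.3, 0.1, -0.9]
opening: 0.155
grasp_force: 61.1
```

```bash
python3 - <<'E'
from h import *
p,r,o=pose();print(p,o["opening"],o["grasp_force"],o["wrist_force"],o["torque"])
cov(-1,[(-47,61,30),F(25,11.5,30),F(12,12,30),F(11,13,24)],dy=-.001,t=.0363)
E
```

```text
[ 0.57124853 -0.10946668  0.15198348] 0.15544728598639282 61.12740755081177 [-0.29647561  0.14211095 -0.86792114] [-0.02708102 -0.32864088 -0.02020957]
(-47, 61, 30) xyz [0.09, -0.07, -0.01] dr [-0.0, 0.0, 0.01] tcp [0.5708, -0.1085, 0.1524]
(np.float64(-60.7), np.float64(61.0), 30) xyz [0.09, -1.26, 0.67] dr [-0.0, 0.0, 0.01] tcp [0.5571, -0.1075, 0.1524]
(np.float64(-73.7), np.float64(61.5), 30) xyz [0.1, -2.41, 1.28] dr [-0.0, 0.0, 0.01] tcp [0.5441, -0.1066, 0.1529]
(np.float64(-79.4), np.float64(53.3), 24) xyz [0.1, -2.87, 2.3] dr [-1.0, 0.0, 0.01] tcp [0.5351, -0.106, 0.1465]
```

>>> send_rows --dr '[[0,0,0],[0,0,0],[0,0,0],[0,0,0],[0,0,0],[0,0,0],[-0.5,0,0],[-1,0,0]]' --xyz '[[0.1,-0.4,0.2],[0.1,-0.8,0.4],[0.1,-1.2,0.6],[0.1,-1.6,0.8],[0.1,-2,1],[0.1,-2.4,1.2],[0.1,-2.6,1.7],[0.1,-2.8,2.2]]' --jaw '[0,0,0,0,0,0,0,0]'

```text
time_s: 43.5
eef_pos: [0.536, -0.106, 0.1469]
eef_rot: [-0.151, 0.715, 0.667, -0.141]
wrist_force: [0.3, -0.2, -1.5]
opening: 0.152
grasp_force: 61.1
```

```bash
python3 - <<'E'
from h import *
p,r,o=pose();print(p,o["opening"],o["grasp_force"],o["wrist_force"],o["torque"])
cov(-1,[F(11,13,24),F(11,13,20),F(11,13,17),F(11,10,12),F(11,7,8),F(11,5,4),F(12,2,0)],dy=-.001,t=.0363)
E
```

```text
[ 0.53599632 -0.10602031  0.1468722 ] 0.1519782650088043 61.11755847930908 [ 0.25439622 -0.1540077  -1.52504809] [ 0.00683264 -0.25990533 -0.06396734]
(np.float64(-79.4), np.float64(53.3), 24) xyz [-0.0, -0.07, 0.08] dr [0.01, 0.0, 0.01] tcp [0.5351, -0.106, 0.1465]
(np.float64(-82.0), np.float64(46.9), 20) xyz [-0.0, -0.3, 0.77] dr [-0.65, 0.0, 0.01] tcp [0.5301, -0.1057, 0.141]
(np.float64(-83.7), np.float64(41.9), 17) xyz [-0.0, -0.44, 1.32] dr [-1.15, 0.0, 0.01] tcp [0.5266, -0.1054, 0.1366]
(np.float64(-85.8), np.float64(30.6), 12) xyz [-0.0, -0.49, 2.49] dr [-1.99, 0.0, 0.01] tcp [0.5215, -0.105, 0.1261]
(np.float64(-87.0), np.float64(20.8), 8) xyz [-0.0, -0.45, 3.49] dr [-2.65, 0.0, 0.01] tcp [0.5178, -0.1048, 0.1167]
(np.float64(-87.8), np.float64(11.9), 4) xyz [-0.0, -0.4, 4.42] dr [-3.32, 0.0, 0.01] tcp [0.5145, -0.1046, 0.1081]
(np.float64(-87.0), np.float64(2.0), 0) xyz [-0.0, -0.16, 5.38] dr [-3.99, 0.0, 0.01] tcp [0.5128, -0.1044, 0.0983]
```

>>> send_rows --dr '[[-0.6,0,0],[-1.1,0,0],[-1.6,0,0],[-2,0,0],[-2.3,0,0],[-2.6,0,0],[-3,0,0],[-3.3,0,0]]' --xyz '[[0,-0.25,0.7],[0,-0.4,1.3],[0,-0.45,1.9],[0,-0.45,2.5],[0,-0.45,3],[0,-0.4,3.5],[0,-0.4,4],[0,-0.4,4.4]]' --jaw '[0,0,0,0,0,0,0,0]'

```text
time_s: 44.5
eef_pos: [0.5142, -0.1045, 0.1084]
eef_rot: [-0.027, 0.731, 0.682, -0.025]
wrist_force: [0.5, 0.5, -1.8]
opening: 0.152
grasp_force: 61.1
```

```bash
python3 - <<'E'
from h import *
p,r,o=pose();print(p,o["opening"],o["grasp_force"],o["wrist_force"],o["torque"])
cov(-1,[F(11,5,4),F(11,2,0),(-80,1,0),(-74,1,0),(-74,0,0)],dy=-.001,t=.0363)
E
```

```text
[ 0.51418427 -0.10445045  0.108401  ] 0.15172299246434348 61.0712993144989 [ 0.49844571  0.53659914 -1.81274102] [ 0.03415192 -0.0038426  -0.02257425]
(np.float64(-87.8), np.float64(11.9), 4) xyz [-0.01, 0.03, 0.03] dr [-0.03, 0.0, 0.01] tcp [0.5145, -0.1046, 0.1081]
(np.float64(-88.0), np.float64(2.0), 0) xyz [-0.01, -0.17, 1.03] dr [-0.69, 0.0, 0.01] tcp [0.5118, -0.1044, 0.0983]
(-80, 1, 0) xyz [-0.01, 0.64, 1.07] dr [-0.69, 0.0, 0.01] tcp [0.5197, -0.1049, 0.0973]
(-74, 1, 0) xyz [-0.01, 1.24, 1.02] dr [-0.69, 0.0, 0.01] tcp [0.5257, -0.1053, 0.0973]
(-74, 0, 0) xyz [-0.01, 1.24, 1.12] dr [-0.69, 0.0, 0.01] tcp [0.5257, -0.1053, 0.0963]
```

>>> send_rows --dr '[[-0.4,0,0],[-0.7,0,0],[-0.7,0,0],[-0.7,0,0],[-0.7,0,0],[-0.7,0,0],[-0.7,0,0],[-0.7,0,0]]' --xyz '[[0,-0.1,0.5],[0,-0.1,0.9],[0,0.3,1],[0,0.7,1],[0,1.1,1],[0,1.2,1.1],[0,1.2,1.2],[0,1.2,1.2]]' --jaw '[0,0,0,0,0,0,0,0]'

```text
time_s: 45.5
eef_pos: [0.5264, -0.1054, 0.0963]
eef_rot: [0.001, 0.731, 0.682, 0.0]
wrist_force: [0.5, 1.0, 3.6]
opening: 0.149
grasp_force: 61.8
```

```bash
python3 - <<'E'
from h import *
im=ctrl.camera("top");p,r,o=pose();print(p,o["opening"],o["grasp_force"],o["wrist_force"],o["torque"])
cov(-1,[(-74,0,0)],dy=-.001,t=.0363)
E
```

```text
[ 0.52633042 -0.10543202  0.09625282] 0.14448869012796672 61.876394748687744 [-0.46930145  0.7036654   4.85189542] [ 0.228332   -0.00250702 -0.00273535]
(-74, 0, 0) xyz [0.0, -0.06, -0.0] dr [0.01, 0.0, 0.01] tcp [0.5257, -0.1053, 0.0963]
```

>>> send_rows --dr '[[0,0,0],[0,0,0],[0,0,0],[0,0,0],[0,0,0],[0,0,0],[0,0,0],[0,0,0]]' --xyz '[[0,0,0],[0,0,0],[0,0,0],[0,0,0],[0,0,0],[0,0,-2],[0,0,-6],[0,0,-11]]' --jaw '[15,25,40,40,40,40,40,40]'

```text
time_s: 46.55
eef_pos: [0.5249, -0.105, 0.2057]
eef_rot: [-0.001, 0.731, 0.682, -0.001]
wrist_force: [1.1, -0.5, 0.5]
opening: 0.401
grasp_force: 0.0
```

>>> send_rows --dr '[[0,0,0],[0,0,-0.5],[0,0,-1.5],[0,0,-2.5],[0,0,-2.9],[0,0,-2.9],[0,0,-2.9],[0,0,-2.9]]' --xyz '[[5,0.1,0],[10,0.3,0],[15,0.4,0],[19,0.5,0],[20.9,0.5,0],[20.9,0.5,2],[20.9,0.5,4],[20.9,0.5,4]]' --jaw '[40,40,40,40,40,40,40,40]'

```text
time_s: 47.55
eef_pos: [0.5439, 0.1023, 0.1639]
eef_rot: [-0.001, 0.62, 0.785, -0.001]
wrist_force: [-0.2, 0.8, -0.2]
opening: 0.403
grasp_force: 0.0
```

```bash
python3 - <<'E'
from h import *
im=ctrl.camera("top");p,r,o=pose();print(p)
cv2.imwrite("pics/top6.png",im[:,:,::-1])
c=ctrl.calibration("wrist");w=ctrl.camera("wrist")[:,:,::-1]; cv2.imwrite("pics/w6.png",w)
t=cv2.resize(im[140:275,243:423,::-1],(400,300),interpolation=cv2.INTER_CUBIC); v=np.hstack([t,cv2.resize(w,(400,300))])
cv2.imwrite("pics/v7.png",v)
to([.546,.1025,.096],13.3)
E
```

```text
[0.54480113 0.10229154 0.16517555]
xyz [0.0, 0.06, 7.0] dr [-0.0, 0.0, 0.02]
```

View pics/v7.png

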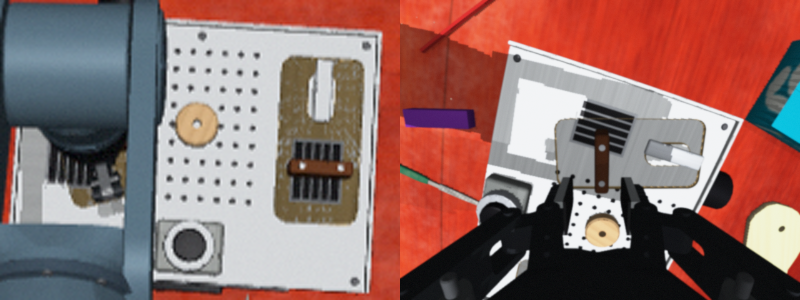

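The right cover (left pane) lies straight over its port under the stud head. Its speckle matches the left cover's, so it is only a rendering effect. The left bar is centred between the fingers in the right pane, so I'll regrasp and straighten it.

>>> send_rows --dr '[[0,0,0],[0,0,0],[0,0,0],[0,0,0],[0,0,0],[0,0,0],[0,0,0],[0,0,0]]' --xyz '[[0,0.1,3],[0,0.1,6],[0,0.1,6.8],[0,0.1,6.8],[0,0.1,6.8],[0,0.1,6.8],[0,0.1,6.8],[0,0.1,6.6]]' --jaw '[40,40,40,40,20,0,0,0]'

```text
time_s: 48.65
eef_pos: [0.5463, 0.1031, 0.1001]
eef_rot: [0.0, 0.619, 0.785, 0.0]
wrist_force: [0.5, 0.3, -2.2]
opening: 0.146
grasp_force: 61.0
```

```bash
python3 - <<'E'
from h import *
p,r,o=pose();print(p,o["opening"],o["wrist_force"],np.degrees(np.arctan2(*r.as_matrix()[1::-1,1])))
cov(1,[(-74,2,0),(-74,0,0)],dy=.0,t=.0363)
E
```

```text
[0.54629506 0.10309082 0.10013105] 0.14578120284373525 [ 0.48383226  0.26848796 -2.21592421] 13.446953422335849
(-74, 2, 0) xyz [2.82, 0.26, 0.18] dr [0.01, 0.0, 2.91] tcp [0.5423, 0.1311, 0.0983]
(-74, 0, 0) xyz [2.82, 0.26, 0.38] dr [0.01, 0.0, 2.91] tcp [0.5423, 0.1311, 0.0963]
```

>>> send_rows --dr '[[0,0,0.5],[0,0,1],[0,0,1.5],[0,0,2],[0,0,2.5],[0,0,2.9],[0,0,2.9],[0,0,2.9]]' --xyz '[[0.6,0,0.1],[1.1,0.1,0.1],[1.6,0.1,0.1],[2.1,0.2,0.1],[2.5,0.2,0.1],[2.8,0.25,0.1],[2.8,0.25,0.2],[2.8,0.25,0.3]]' --jaw '[0,0,0,0,0,0,0,0]'

```text
time_s: 49.65
eef_pos: [0.5428, 0.1307, 0.0995]
eef_rot: [0.001, 0.731, 0.682, 0.0]
wrist_force: [-10.2, -2.8, 26.8]
opening: 0.146
grasp_force: 64.9
```

```bash
python3 - <<'E'
from h import *
p,r,o=pose();print(p,o["opening"],o["wrist_force"],np.degrees(np.arctan2(*r.as_matrix()[1::-1,1])))
cov(1,[(-74,0,0)],dy=.0,t=.0363)
E
```

```text
[0.54284558 0.13069979 0.09947682] 0.14592803414843714 [-10.22098416  -2.79368904  26.82833128] -3.93730442177537
(-74, 0, 0) xyz [0.03, -0.06, 0.32] dr [0.01, 0.0, 0.01] tcp [0.5423, 0.1311, 0.0963]
```

>>> send_rows --dr '[[0,0,0],[0,0,0],[0,0,0],[0,0,0],[0,0,0],[0,0,0],[0,0,0],[0,0,0]]' --xyz '[[0,0,-0.1],[0,0,-0.2],[0,0,-0.2],[0,0,-0.2],[0,0,-0.2],[0,0,-0.2],[0,0,-0.2],[0,0,-0.2]]' --jaw '[0,0,0,15,20,30,40,40]'

```text
time_s: 50.65
eef_pos: [0.5419, 0.1309, 0.0984]
eef_rot: [-0.0, 0.731, 0.682, -0.0]
wrist_force: [-0.7, -0.2, 0.6]
opening: 0.402
grasp_force: 0.0
```

>>> send_rows --dr '[[0,0,0],[0,0,0],[0,0,0],[0,0,0],[0,0,0],[0,0,0],[0,0,0],[0,0,0]]' --xyz '[[0,0,-2],[0,0,-6],[0,0,-11],[-5,-5,-12],[-9,-11,-12],[-11,-17,-12],[-11,-18,-12],[-11,-18,-12]]' --jaw '[40,40,40,40,40,20,0,0]'

```text
time_s: 51.65
eef_pos: [0.3539, 0.0334, 0.2187]
eef_rot: [0.001, 0.732, 0.682, 0.0]
wrist_force: [0.4, -0.7, 0.9]
opening: 0.001
grasp_force: 0.0
```

```bash
python3 - <<'E'
from h import *
for i in range(2): im=ctrl.camera("top")
p,r,o=pose();print(p)
cv2.imwrite("pics/top7.png",im[:,:,::-1])
hsv=cv2.cvtColor(im,cv2.COLOR_RGB2HSV)
def bars(a,b,c,e):
    h=hsv[b:e,a:c]; m=cv2.inRange(h,(0,80,40),(13,255,140)); m=cv2.morphologyEx(m,cv2.MORPH_CLOSE,np.ones((5,5)))
    k=max(cv2.findContours(m,0,1)[0],key=cv2.contourArea); P=ray("top",k.reshape(-1,2)+[a,b],.098)[:,:2]*1000
    print("bar",[np.round(v,1) for v in cv2.minAreaRect(P.astype(np.float32))])
    q=cv2.inRange(h,(12,60,40),(30,255,220)); q=cv2.morphologyEx(q,cv2.MORPH_CLOSE,np.ones((5,5)))
    k=max(cv2.findContours(q,0,1)[0],key=cv2.contourArea); P=ray("top",k.reshape(-1,2)+[a,b],.062)[:,:2]*1000
    print("plate",[np.round(v,1) for v in cv2.minAreaRect(P.astype(np.float32))])
bars(254,150,305,245); bars(358,150,412,255)
ex=np.array([np.cos(np.radians(-4)),np.sin(np.radians(-4))]);ey=np.array([-ex[1],ex[0]])
for s in (1,-1): O=BOX-.011*ex+.118*s*ey; print("want bar",O*1000,"plate centre",(O+.031*ex)*1000)
E
```

```text
[0.35572781 0.03343916 0.21917564]
bar [array([541.5, 130. ]), array([59., 15.]), np.float64(86.5)]
plate [array([573.2, 129.1]), array([ 79.4, 160.7]), np.float64(86.1)]
bar [array([ 525.5, -102.9]), array([60.4, 15. ]), np.float64(86.1)]
plate [array([ 556.4, -106.5]), array([ 79.9, 160.2]), np.float64(86.1)]
want bar [542.25805935 131.07987914] plate centre [573.18254491 128.91742846]
want bar [ 525.79553155 -104.34523672] plate centre [ 556.7200171  -106.50768741]
```

Both covers are within about 1 mm and 0.1° of target. Next is the button.

```bash
python3 - <<'E'
from h import *
to([.4522,.0191,.16],-4);to([.4522,.0191,.118],-4)
im=cv2.imread("pics/top7.png")[:,:,::-1]; hsv=cv2.cvtColor(im,cv2.COLOR_RGB2HSV)[180:215,312:352]; m=cv2.inRange(hsv,(8,70,60),(25,255,255))
M=cv2.moments(m,True); c=[M['m10']/M['m00']+312,M['m01']/M['m00']+180]; print(ray("top",[c],.074)*1000)
E
```

```text
xyz [-0.76, 9.71, 5.94] dr [0.02, 0.0, 0.0]
xyz [-0.76, 9.7, 10.14] dr [0.02, 0.0, 0.0]
[[570.8444671  11.9370699  74.       ]]
```

>>> send_rows --dr '[[0,0,0],[0,0,0],[0,0,0],[0,0,0],[0,0,0],[0,0,0],[0,0,0],[0,0,0]]' --xyz '[[-0.4,5,1],[-0.8,9.7,3],[-0.8,9.7,6],[-0.8,9.7,9],[-0.8,9.7,10],[-0.8,9.7,10.2],[-0.8,9.7,10.2],[-0.8,9.7,10.2]]' --jaw '[0,0,0,0,0,0,0,0]'

```text
time_s: 52.75
eef_pos: [0.452, 0.0188, 0.1178]
eef_rot: [0.001, 0.731, 0.682, 0.001]
wrist_force: [-1.1, 1.2, 1.8]
opening: -0.0
grasp_force: 1.0
```

>>> send_rows --dr '[[0,0,0],[0,0,0],[0,0,0],[0,0,0],[0,0,0],[0,0,0],[0,0,0],[0,0,0]]' --xyz '[[0,0,0.2],[0,0,0.4],[0,0,0.6],[0,0,0.7],[0,0,0.8],[0,0,0.8],[0,0,0.8],[0,0,0.8]]' --jaw '[0,0,0,0,0,0,0,0]'

```text
time_s: 53.75
eef_pos: [0.4524, 0.0188, 0.1124]
eef_rot: [0.001, 0.731, 0.682, 0.0]
wrist_force: [-14.3, 3.8, 39.7]
opening: 0.004
grasp_force: 20.0
```

Force reached 40 N at a hard stop. I'll come up in steps to confirm from the spring force that the stroke was full.

>>> send_rows --dr '[[0,0,0],[0,0,0],[0,0,0],[0,0,0],[0,0,0],[0,0,0],[0,0,0],[0,0,0]]' --xyz '[[0,0,-0.3],[0,0,-0.4],[0,0,-0.4],[0,0,-0.4],[0,0,-0.4],[0,0,-0.4],[0,0,-0.4],[0,0,-0.4]]' --jaw '[0,0,0,0,0,0,0,0]'

```text
time_s: 54.75
eef_pos: [0.452, 0.0188, 0.113]
eef_rot: [0.001, 0.731, 0.682, 0.001]
wrist_force: [1.8, 2.5, 6.2]
opening: 0.004
grasp_force: 3.1
```

>>> send_rows --dr '[[0,0,0],[0,0,0],[0,0,0],[0,0,0],[0,0,0],[0,0,0],[0,0,0],[0,0,0]]' --xyz '[[0,0,-0.2],[0,0,-0.2],[0,0,-0.2],[0,0,-0.2],[0,0,-0.2],[0,0,-0.2],[0,0,-0.2],[0,0,-0.2]]' --jaw '[0,0,0,0,0,0,0,0]'

```text
time_s: 55.75
eef_pos: [0.4511, 0.0188, 0.1146]
eef_rot: [0.0, 0.731, 0.682, -0.0]
wrist_force: [2.9, -1.4, 3.8]
opening: 0.001
grasp_force: 1.9
```

>>> send_rows --dr '[[0,0,0],[0,0,0],[0,0,0],[0,0,0],[0,0,0],[0,0,0],[0,0,0],[0,0,0]]' --xyz '[[0,0,-0.2],[0,0,-0.2],[0,0,-0.2],[0,0,-0.2],[0,0,-0.2],[0,0,-0.2],[0,0,-0.2],[0,0,-0.2]]' --jaw '[0,0,0,0,0,0,0,0]'

```text
time_s: 56.75
eef_pos: [0.4508, 0.0189, 0.1165]
eef_rot: [-0.0, 0.731, 0.682, -0.0]
wrist_force: [-0.3, -1.1, 2.5]
opening: 0.0
grasp_force: 1.4
```

The force falls like a spring over about 6 mm (6.2, 3.8, 2.5 N), so the stroke was full. Retreating, then a final check.

>>> send_rows --dr '[[0,0,0],[0,0,0],[0,0,0],[0,0,0],[0,0,0],[0,0,0],[0,0,0],[0,0,0]]' --xyz '[[0,0,-1],[0,0,-4],[0,0,-8],[0,-5,-12],[0,-9,-12],[0,-9,-12],[0,-9,-12],[0,-9,-12]]' --jaw '[0,0,0,0,0,0,0,0]'

```text
time_s: 57.75
eef_pos: [0.3619, 0.025, 0.2366]
eef_rot: [-0.0, 0.731, 0.682, -0.0]
wrist_force: [0.4, -0.1, -0.4]
opening: -0.002
grasp_force: 0.0
```

```bash
python3 - <<'E'
from h import *
for i in range(2): im=ctrl.camera("top")
d=cv2.absdiff(im[:,:,::-1],cv2.imread("pics/top7.png")).max(2)
n,l,s,c=cv2.connectedComponentsWithStats((d>50).astype(np.uint8))
print([x.tolist() for x in s[1:] if x[4]>8], "deck",(d[145:272,248:415]>50).sum(),"tray",(d[150:275,440:520]>50).sum())
d0=cv2.absdiff(im[:,:,::-1],cv2.imread("pics/top0.png")).max(2); print("pencil change",(d0[278:328,215:265]>50).sum(), pose()[0])
E
```

```text
[[258, 247, 122, 169, 2783], [242, 255, 46, 187, 595], [315, 262, 6, 3, 13], [289, 276, 76, 131, 870], [276, 388, 13, 5, 40], [326, 405, 9, 32, 82], [262, 410, 61, 17, 115], [282, 419, 24, 6, 28], [276, 426, 11, 3, 11], [187, 429, 12, 5, 29], [335, 428, 8, 17, 45], [200, 431, 43, 14, 112]] deck 694 tray 0
pencil change 0 [0.36168915 0.02505792 0.23636331]
```

```bash
python3 -c "
from bench import ctrl
print(ctrl.hand_in())"
```

```text
the job is handed in; nothing more can be done
None
```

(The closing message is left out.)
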